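Park the wobbly bench magnifier upright in its stand

ROBOT

A 6-joint arm with a two-finger parallel gripper is mounted at the origin on the work surface. World frame = base frame: x ahead of the robot, y to its left, z up, the work surface at z = 0. Lengths are in mm, angles in rad, forces in N, time in s.
With the tool pointing down it reaches from about 350 to 725 mm from the base axis. Payload 6 kg.
Tool frame: the origin (TCP) lies between the finger pads; the fingertips stand 22 mm ahead of it and the grasp point (between the pads) lies 3 mm ahead of it (bot.tcp_to_tips is the distance from the TCP to the fingertips, in mm); z points along the fingers, y is the line along which they close (so a half turn about z gives the same grasp; the last joint's range is limited). The gripper opens to 85 mm and grips with 20 to 120 N. Pads are 22 mm wide; open, the fingers measure 114 mm over their backs; the gripper's body (76 mm by 85 mm) begins 54 mm behind the grasp point. The pads swing forward as they close: fully open they stand 13 mm farther back than shut.
Start: joints at [1.639, 0.04, 0.085, 0, -1.615, -0.334], TCP at [157.583, 578.916, 253.261] pointing down, gripper open.
Joint ranges: [-2.56, 2.56], [-1.29, 2.01], [-1.08, 1.49], [-3.29, 1.98], [-2.81, -0.18], [-2.99, 2.99]. Speed limits (rad/s): [2.57, 2.57, 3.01, 3.14, 3.14, 3.14].

INTERFACE

Orientations are given as a unit quaternion [x, y, z, w].
In Python, from bench import bot gives the robot as it stands.
- The arm moves only by the shell command python3 -m handwheel 'ROWS' [FORCE]. ROWS is JSON, a list that holds one entry, the list of rows, each a list of 7 numbers: the closure, from -1 (fully open) to 1 (shut), then the shift along the tool's x, y, z scaled (see below), then the turn, a rotation vector about the tool's x, y, z scaled (see below). In form: [[[gripper, dx, dy, dz, wx, wy, wz], ...]]. A call has 1 to 5 rows; each row is the pose to reach, as a shift and turn from the pose commanded when the call began, along the tool's axes at that moment, turning the shorter way round; what a row does not reach only later rows make up. The controller multiplies each number of a shift by 0.15 m and each number of a turn by 360 degrees. A row lasts 1/8 s, in which the tool goes at most 62.5 mm and 10.7 degrees, less where a joint would pass 70% of its speed; a pose out of reach is approached as far as the arm can. A call with a number of a shift or a turn outside -1 to 1 is refused whole. A call with a gripper value outside its range is refused whole. The fingers move at their own pace and stop on an object; FORCE is the grip in N (left out, the last holds). Time passes only in rows, so rows that repeat a pose let the fingers close. It gives the time, the measured TCP pose, the force, the opening and the grip force at its end, in the units of the state.
- bot.get_obs(): the state, without advancing time (a new reading comes with each control period).
- bot.capture(name): name is "scene" or "top"; returns the picture (480x640x3 uint8, red, green, blue); there is no depth.
- bot.camera_model(name): a dict with "fx", "fy", "cx", "cy" (pixels), "k1" (the pictures are not rectified: a ray, as slopes to the right and down, at radius r is drawn at 1 + k1 r^2 times it, then the intrinsics apply), "R" (3x3) and "t" (3): a world point X has camera coordinates R X + t. Camera axes: x right, y down, z forward; pixel columns grow to the right and rows downward; lengths in mm; the calibration is good to about 2 mm. A picture is of the moment at which its call begins. camera_model takes no time and is no camera call.
- bot.finish_job(): hands the job in; it is judged then, once.
The state is a dict: "time_s": time; "joints": joint angles; "joint_vel": joint speeds; "effort": joint torques, N m; "ee_pos": TCP position; "tcp_rot": TCP orientation; "force": force on the tool from outside, world axes, zero at the start; "wrist_torque": the same for the moment, N m; "width": opening from 0.0 (shut) to 1.0 (fully open); "grip_force": force on a finger pad.
Only numpy, scipy, OpenCV 4.12 (cv2) and the standard library are available. Lean on these libraries where they do the work, as an engineer would, in place of code of your own. Each camera call takes 0.05 s, during which the arm holds its last target. There are 200 camera calls.

TASK

The bench magnifier's balance spring has grown too weak, so its mast has lolled over to one side. Take the magnifier by the rubber grip block on its foot, lift it a few centimetres where it stands and, without touching the mast and with the foot about level, balance the mast upright for some four seconds; then carry it, mast still upright, over to the parking stand, bring the mast in between the prongs of the fork, set the foot down gently and flat in the tray and let go. Never let the mast fall over to its other side, never carry it away leaning, and leave the dish, bit box, ring gauge and bottle standing between them alone.

Things in the scene. Friction and masses are not known exactly. Their poses are not given: they have to be found in the camera images.
- magnifier: bench magnifier, loose, 0.85 kg with mast (foot 0.50, nominal): grey foot plate 240 (x) x 120 (y) x 14 mm, origin at the centre of its underside, z up, x from grip block to mast. Hinge of the mast at x = +80, z = 45 mm, axis along x, between aluminium cheeks x = 57 to 103 mm, 62 mm high. At the start the mast leans on its stop towards the foot's -y
- grip (a point): in the black rubber grip block on the foot: block 44 (x) x 36 (y) mm centred at foot x = -80 mm, from z = 14 up to 60 mm above the foot's underside; this point is on its middle axis at z = 42 mm. Pinch it across the foot's x (44 mm wide). The hinge axis, prolonged, passes 3 mm above this point
- mast: hinged mast with its head: aluminium tube 16 mm across, 190 mm long. Origin on the hinge axis, z along the tube, x along the hinge axis (the foot's x). Swings only about x, 0.42 rad to stops on either side of the foot's upright. Mass 0.35 kg (may be 5 % off), centre of mass 196 mm above the hinge, inertia about the hinge 0.0159 kg m2
- head (a point): centre of the round white magnifier head (110 mm across in the mast's y-z plane, 26 mm thick), 245 mm above the hinge. Weak spring between foot and mast: 0.60 N m/rad towards the foot's upright, gravity 0.67 N m/rad outwards, so it falls over by itself (in about 0.6 s it gets e times farther); damping 0.02 N m s/rad. Tilting the foot about its x drives the mast the same way through the spring
- mast_mid (a point): point on the mast 155 mm above the hinge, the height that goes between the fork's prongs
- stand: parking stand, fixed: grey tray 266 (x) x 146 (y) mm outside, 254 x 134 mm inside, rim 18 mm high, floor 8 mm thick; origin at the table under the tray's centre, z up. The parked magnifier has its axes along the stand's. At the far end, x = 136 to 148 mm, a steel post 50 mm wide, 235 mm tall, holds the fork. Approach from the -x side, then lower
- fork (a point): midway between the fork's prongs where the parked mast stands: 80 mm to +x of the tray's centre, 208 mm above the table. Two rubber prongs 12 mm thick point to -x, centred 26 mm to either side in y (40 mm free between), from the crossbar 48 mm behind this point to 22 mm in front of it, then spread to 52 mm to either side at 52 mm in front
- seat (a point): centre of the tray's floor, 8 mm above the table: the centre of the underside of the parked foot comes here (7 mm of play in x and y)
- bit_box: open blue plastic box of drill bits, 130 x 85 x 26 mm; a bystander, origin under its centre
- cleaner: bottle with white cap, 54 mm across, 130 mm tall; a bystander, origin under its centre
- ring_gauge: steel ring, 64 mm across, 20 mm tall, lying flat; a bystander, origin under its centre
- dish: glass dish, 100 mm across, 22 mm tall; a bystander, origin under its centre

How it is judged:
By the outcome, as a careful person would: the job done as asked, in the order asked, and still so for the second after the job is handed in, with the robot touching nothing.
It also fails if it takes over 72 s, if anything falls off the work surface, if the arm or the gripper's body presses on something with over 40 N, if the wrist force passes 120 N, or if a joint passes its speed limit or range.

## Working session

There is one attempt and no reset: what is moved stays moved. The work goes in short steps, Python scripts to look and compute and a shell command to move; the robot and the scene stay as the last step left them, time stands still between calls to the robot, and variables do not carry over. Pictures are saved under pics/ and viewed, at most 10 in all, crops included, and the job is handed in when it is done.

```bash
ls; mkdir -p pics
python3 - <<'E'
from bench import bot
import cv2
for n in("scene","top"):
    cv2.imwrite(f"pics/{n}0.png",bot.capture(n)[:,:,::-1]); print(n,bot.camera_model(n))
o=bot.get_obs();print(o)
E
```

```text
pics
scene {'fx': 615.392736464288, 'fy': 615.392736464288, 'cx': 324.1843920452416, 'cy': 231.8026489885558, 'k1': -0.08591983754758914, 'R': array([[ 0.87243315,  0.48849389,  0.01530089],
       [ 0.33751263, -0.57955208, -0.74175779],
       [-0.35347649,  0.65229833, -0.6704933 ]]), 't': array([-523.40274766,  -83.90106546, 1685.83492779])}
top {'fx': 505.478335695242, 'fy': 505.478335695242, 'cx': 317.50215034654116, 'cy': 235.98289132427774, 'k1': -0.10807186748439661, 'R': array([[-0.01006181, -0.99979327, -0.01766871],
       [-0.98797517,  0.01266606, -0.15409293],
       [ 0.15428487,  0.0159058 , -0.98789837]]), 't': array([ 16.40914875, 598.62581169, 984.86852874])}
{'time_s': 0.1, 'joints': array([ 1.63870637e+00,  4.07707900e-02,  8.38889585e-02, -4.47689132e-04,
       -1.61549092e+00, -3.33689329e-01]), 'joint_vel': array([-1.19892281e-03, -1.94905880e-03,  8.59274271e-04,  1.46130511e-03,
        4.33423926e-04, -7.38480073e-05]), 'effort': array([-4.83572556e-03, -3.69346082e+01,  3.48280299e+01,  6.95187047e+00,
       -4.66281650e-03,  4.12208252e-06]), 'ee_pos': array([157.4484951 , 578.6970113 , 252.34821631]), 'tcp_rot': array([ 9.91184127e-01, -1.32489074e-01, -6.19247324e-05,  8.16976053e-04]), 'force': array([-0.14238038, -0.06267374, -0.03309985]), 'wrist_torque': array([ 0.00728278,  0.00566377, -0.02227801]), 'grip_force': 0.0, 'width': 0.9997415668275081}
```

View pics/scene0.png

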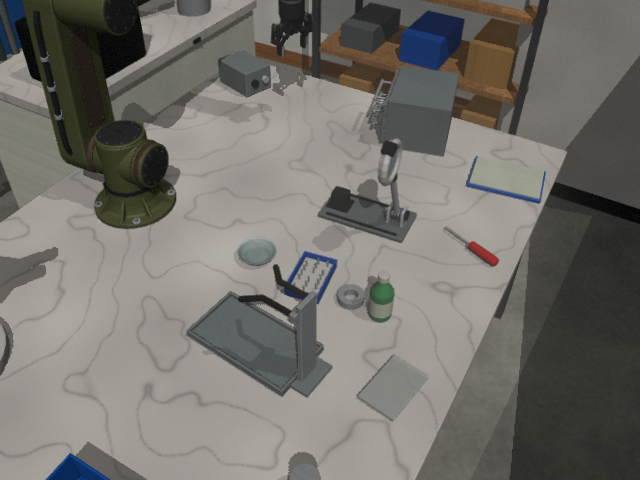

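View pics/top0.png

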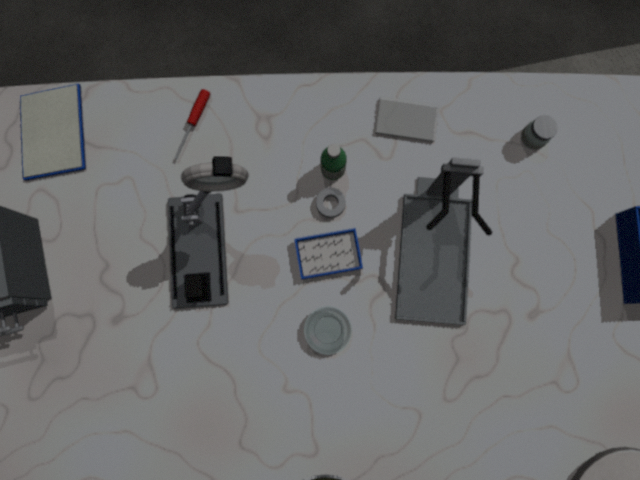

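Run:
```python
import cv2,numpy as np
t=cv2.imread("pics/top0.png")
t=cv2.convertScaleAbs(t,alpha=1.8,beta=10)
a=t[150:335,150:270];b=t[150:335,385:505]
s=3.2
cv2.imwrite("pics/crop1.png",cv2.resize(np.hstack([a,b]),None,fx=s,fy=s,interpolation=cv2.INTER_CUBIC))
```

```text
(no output)
```

View pics/crop1.png

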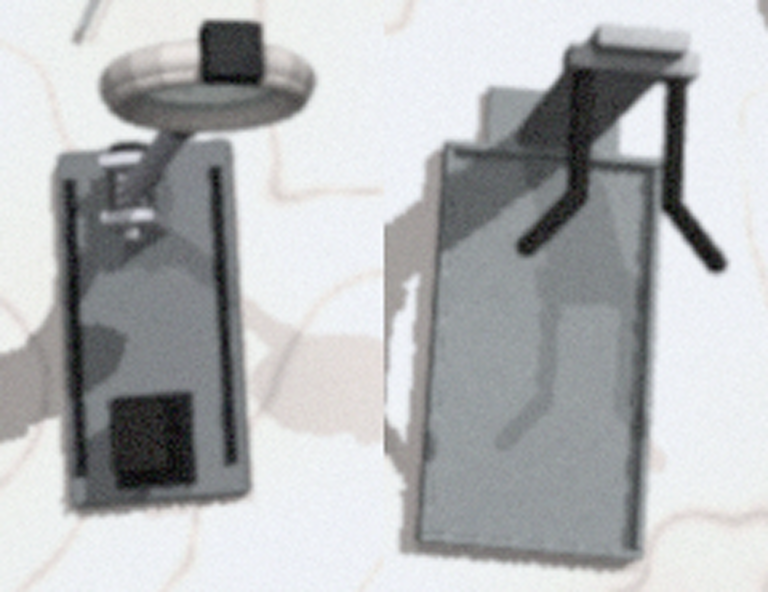

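```bash
cat > h.py <<'E'
from bench import bot
import cv2,numpy as np
from scipy.optimize import least_squares
from scipy.spatial.transform import Rotation as Rn
C={n:bot.camera_model(n) for n in("scene","top")}
def proj(n,X):
    c=C[n];X=np.atleast_2d(X)@c["R"].T+c["t"]
    K=np.array([[c["fx"],0,c["cx"]],[0,c["fy"],c["cy"]],[0,0,1]])
    return cv2.projectPoints(X,np.zeros(3),np.zeros(3),K,np.array([c["k1"],0,0,0]))[0][:,0]
def ray(n,uv):
    c=C[n];K=np.array([[c["fx"],0,c["cx"]],[0,c["fy"],c["cy"]],[0,0,1]])
    u=cv2.undistortPoints(np.array([[uv]],float),K,np.array([c["k1"],0,0,0]))[0,0]
    return -c["R"].T@c["t"],c["R"].T@np.r_[u,1]
def atz(n,uv,z):
    o,d=ray(n,uv);return o+d*(z-o[2])/d[2]
def place(p,L): # p=x,y,yaw
    return np.asarray(L,float)@Rn.from_euler("z",p[2]).as_matrix().T+[p[0],p[1],0]
def rect(a,b,z): return np.array([[a,b,z],[a,-b,z],[-a,-b,z],[-a,b,z]])
def fit(L,obs,p0): # obs: list of (cam,pixels)
    f=lambda p:np.concatenate([(proj(n,place(p,L))-q).ravel() for n,q in obs])
    r=least_squares(f,p0);return r.x,r.fun
E
python3 - <<'E'
from h import *
q=lambda l,ox:np.array(l)/3.2+[ox,150]
foot=q([(60,155),(232,143),(249,490),(70,507)],150)
tray=q([(446,143),(660,158),(640,560),(417,542)],265)
pf,e=fit(rect(120,60,14),[("top",foot)],[580,230,0]);print(pf,e.round(1))
ps,e=fit(rect(133,73,18),[("top",tray)],[580,-230,0]);print(ps,e.round(1))
bl=q([(112,398),(190,393),(196,480),(118,489)],150)
pb,e=fit(np.array([[-62,18,60],[-62,-18,60],[-98,-18,60]])[:0] if 0 else np.array([[-58,18,60],[-58,-18,60],[-102,-18,60],[-102,18,60]]),[("top",bl)],[580,230,0]);print("block",pb,e.round(1))
for n,px,z in[("dish",(327,331),11),("bit",(328,254),13),("ring",(330,204),20),("cap",(333,150),130)]:print(n,atz("top",px,z).round())
# overlay
im={n:cv2.imread(f"pics/{n}0.png") for n in C}
def dr(L,p,col):
    for n in im:
        cv2.polylines(im[n],[np.round(proj(n,place(p,L))*8).astype(int)],True,col,1,cv2.LINE_AA,3)
for z in(0,14):dr(rect(120,60,z),pf,(0,255,0))
dr(np.array([[-58,18,60],[-58,-18,60],[-102,-18,60],[-102,18,60]]),pf,(0,0,255))
a=.42
dr(np.array([[80,0,45],[80,-245*np.sin(a),45+245*np.cos(a)]]),pf,(255,255,0))
for z in(18,):dr(rect(133,73,z),ps,(0,255,0))
dr(np.array([[148,25,235],[148,-25,235],[136,-25,235],[136,25,235]]),ps,(0,0,255))
for s in(-1,1):dr(np.array([[32,26*s,208],[102,26*s,208],[58,26*s,208],[28,52*s,208]]),ps,(255,0,255))
s=cv2.resize(im["scene"][130:400,180:440],None,fx=2,fy=2)
t=cv2.resize(im["top"][130:400,150:500],None,fx=1,fy=1)
out=np.zeros((540,800,3),np.uint8);out[:,:520]=s;out[:270,520:800]=t[:, :280] ;out[270:540,520:800]=t[:,70:350]
cv2.imwrite("pics/ov.png",out)
E
```

```text
[5.76625111e+02 2.64904868e+02 6.63541833e-02] [-0.6 -1.   0.3 -1.8  0.5  1.9 -0.1  0.6]
[ 5.52556243e+02 -2.33436092e+02 -1.01135594e-01] [-0.7 -1.1  0.3  0.2  0.6  0.6 -0.2  0.3]
block [5.74931822e+02 2.56647478e+02 8.64218980e-02] [ 3.6  3.  -3.1  2.9 -3.6 -2.4  3.1 -3.5]
dish [406.  -7.  11.]
bit [566. -12.  13.]
ring [671. -17.  20.]
cap [753. -23. 130.]
```

View pics/ov.png

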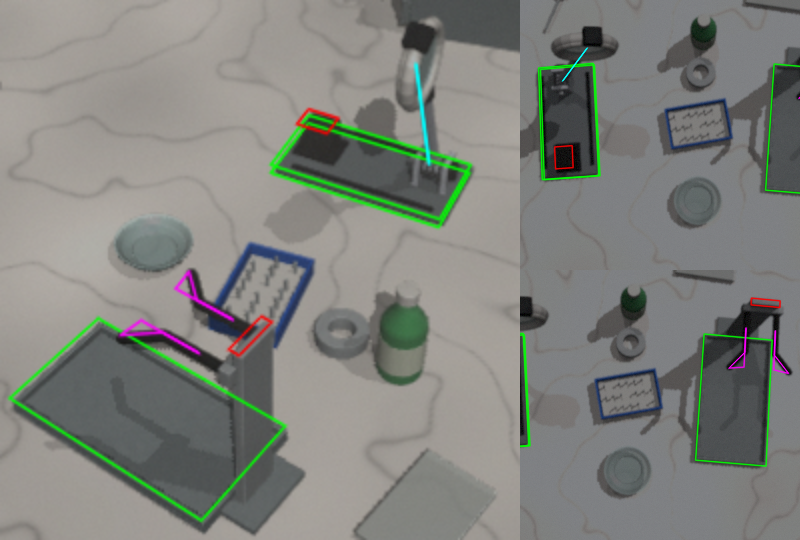

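Run:
```python
from h import *
from scipy.optimize import minimize
box=lambda x0,x1,y0,y1,z0,z1:np.array([[x,y,z] for x in(x0,x1) for y in(y0,y1) for z in(z0,z1)])
B=box(-102,-58,-18,18,14,60)
pf=np.array([576.6,264.9,.066])
D={}
for n in C:
    g=cv2.imread(f"pics/{n}0.png").max(2)
    c=proj(n,place(pf,[[-80,0,37]]))[0].astype(int)
    w=26;x0,y0=c-w
    D[n]=(g[y0:y0+2*w,x0:x0+2*w].astype(float),(x0,y0))
    print(n,c);print(D[n][0][::4,::4].astype(int))
def cost(p,cams=("top","scene")):
    s=0
    for n in cams:
        g,o=D[n];m=np.zeros((g.shape[0]*4,g.shape[1]*4),np.uint8)
        h=cv2.convexHull(((proj(n,place(p,B))-o)*4+1.5).astype(np.float32))
        cv2.fillConvexPoly(m,np.round(h*16).astype(int),255,cv2.LINE_8,4)
        m=cv2.resize(m,g.shape[::-1],interpolation=cv2.INTER_AREA)/255
        thr={"top":22,"scene":45}[n]
        d=np.clip((thr+12-g)/24,0,1)
        s+=((m-d)**2).sum()
    return s
for cams in(("top",),("scene",),("top","scene")):
    r=min((minimize(cost,pf+[dx,dy,0],args=(cams,),method="Nelder-Mead",options=dict(initial_simplex=pf+[dx,dy,0]+np.array([[0,0,0],[5,0,0],[0,5,0],[0,0,.08]]))) for dx in(-4,4) for dy in(-4,4)),key=lambda r:r.fun)
    print(cams,r.x.round(3),round(r.fun,1),cost(pf,cams))
    print("grip",place(r.x,[[-80,0,42]]))
```

```text
scene [338 196]
[[150 162 162 163 164 165 161 161 158 134 139 157 159]
 [164 156 158 165 163 162 162 161 156 157 160 155 150]
 [167 166 165 152 165 163 163 161 157 160 161 160 161]
 [168 166 166 163 160 163 164 161 160 154 159 159 162]
 [166 167 166 166 150 165  98 137 162 158 156 158 103]
 [167 165 167 164 165 122  52  52  49  51 152 144 104]
 [166 167 165 164 166  49  51  50  50  51  67 132  99]
 [167 167 168 165 145  48  47  48  47  42  87  82  45]
 [155 166 165 147  63  48  46  48  48  44  42  88  62]
 [164 156 159  89  49  49  46  46  44  45  85  91  90]
 [165 166 117  91  91  90  82  49  44  62  89  90  89]
 [167 165  88  92  50  49  72  89  89  92  90  90  88]
 [165 162 155  93  74  85  91  63  46  67  89  88  88]]
top [196 287]
[[ 53   7  47  46  45  70  70  71  73  71  73  70  55]
 [ 49  16  45  49  55  72  70  69  70  71  71  71  55]
 [ 55   8  44  57  69  70  70  70  71  71  73  72  60]
 [ 64   7  69  70  61  50  45  39  35  27  54  71  66]
 [ 67  14  68  66  18  17  22  20  13  17  51  70  59]
 [ 74  18  68  68  21  20   7  26  15   9  52  73  60]
 [ 72  12  64  47  22  11  14  18  15  11  46  76  67]
 [ 73  20  41  47  19  13  23  20   8  13  42  73  66]
 [ 86  17  44  46  17  15  17  19  10   7  30  73  69]
 [ 85  23  42  44  21   6   9   5   0   3  28  70  72]
 [ 94  69  44  43  28   9  21  24  24  38  50  72  72]
 [ 87  69  43  50  42  40  36  51  48  49  46  47  50]
 [ 98  67  62  67  71  79  93 110 113 112 116 125 130]]
('top',) [5.71766e+02 2.67313e+02 1.33000e-01] 173.4 203.10760140330643
grip [[492.47478929 256.68442946  42.        ]]
('scene',) [5.85259e+02 2.73290e+02 2.57000e-01] 170.4 234.60999014802
grip [[507.88574318 252.95845955  42.        ]]
('top', 'scene') [5.76845e+02 2.69705e+02 1.58000e-01] 405.1 437.71759155132645
grip [[497.842175   257.11134316  42.        ]]
```

```bash
cat > blk.py <<'E'
from h import *
from scipy.optimize import minimize
box=lambda x0,x1,y0,y1,z0,z1:np.array([[x,y,z] for x in(x0,x1) for y in(y0,y1) for z in(z0,z1)])
B=box(-102,-58,-18,18,14,60)
pf=np.array([576.6,264.9,.066])
D={}
for n in C:
    g=cv2.medianBlur(cv2.imread(f"pics/{n}0.png").max(2),3)
    c=proj(n,place(pf,[[-80,0,37]]))[0].astype(int)
    w=22;x0,y0=c-w
    d=(g[y0:y0+2*w,x0:x0+2*w]<{"top":33,"scene":66}[n]).astype(np.uint8)
    k,l,st,ce=cv2.connectedComponentsWithStats(d)
    l=l==1+np.argmax(st[1:,4]);D[n]=(l.astype(float),(x0,y0));print(n,l.sum(),ce[1+np.argmax(st[1:,4])]+[x0,y0])
def mask(n,p,g,o):
        m=np.zeros((g.shape[0]*4,g.shape[1]*4),np.uint8)
        h=cv2.convexHull(((proj(n,place(p,B))-o)*4+1.5).astype(np.float32))
        cv2.fillConvexPoly(m,np.round(h*16).astype(int),255,cv2.LINE_8,4)
        return cv2.resize(m,g.shape[::-1],interpolation=cv2.INTER_AREA)/255
def cost(p,cams):
    return sum(((mask(n,p,*D[n])-D[n][0])**2).sum() for n in cams)
for cams in(("top",),("scene",),("top","scene")):
    r=min((minimize(cost,pf+[dx,dy,0],args=(cams,),method="Nelder-Mead",options=dict(initial_simplex=pf+[dx,dy,0]+np.array([[0,0,0],[5,0,0],[0,5,0],[0,0,.08]]))) for dx in(-4,4) for dy in(-4,4)),key=lambda r:r.fun)
    print(cams,r.x.round(3),round(r.fun,1),cost(pf,cams),[mask(n,r.x,*D[n]).sum() for n in cams],"grip",place(r.x,[[-80,0,42]]).round(1))
E
python3 blk.py
python3 - <<'E'
from h import *
# foot edge lines: long edges from gradient in top image
pf=np.array([576.6,264.9,.066])
print(proj("top",place(pf,rect(120,60,14))).round(1)); print(proj("scene",place(pf,rect(120,60,14))).round(1))
E
```

```text
scene 485 [341.01030928 199.63917526]
top 718 [197.07520891 287.70473538]
('top',) [5.74873e+02 2.68748e+02 1.51000e-01] 167.0 180.06229911572473 [np.float64(535.7764705882353)] grip [[495.8 256.7  42. ]]
('scene',) [5.87685e+02 2.55662e+02 2.90000e-02] 71.4 196.86336024605922 [np.float64(422.964705882353)] grip [[507.7 253.3  42. ]]
('top', 'scene') [5.80778e+02 2.62377e+02 8.70000e-02] 307.0 376.9256593617839 [np.float64(532.4745098039216), np.float64(416.51372549019607)] grip [[501.1 255.4  42. ]]
[[168.1 197.5]
 [222.8 192.9]
 [228.3 305.1]
 [171.7 309.1]]
[[414.8 211.9]
 [399.4 239.1]
 [314.9 211.9]
 [333.7 187.2]]
```

```bash
cat > mv.py <<'E'
from h import *
import json,os
M=np.array([[0,-1,0],[-1,0,0],[0,0,-1.]])
def Rt(psi,beta=0,gam=0): return Rn.from_euler("ZYX",[psi,gam,beta]).as_matrix()@M
def load():
    d=json.load(open("cmd.json"));return np.array(d["p"]),np.array(d["R"])
def save(p,R): json.dump(dict(p=list(p),R=np.asarray(R).tolist()),open("cmd.json","w"))
def rows(targets,grip):
    """targets: [(pos,R)...] for one call; returns the rows and advances the tracked command"""
    p0,R0=load();out=[]
    for p,R in targets:
        s=np.round(R0.T@(np.asarray(p)-p0)/150,3);w=np.round(Rn.from_matrix(R0.T@R).as_rotvec()/(2*np.pi),4)
        out.append([grip,*[float(v)+0. for v in s],*[float(v)+0. for v in w]])
    save(p0+R0@s*150,R0@Rn.from_rotvec(w*2*np.pi).as_matrix())
    print(json.dumps([out]).replace(" ",""))
    return out
E
python3 - <<'E'
from mv import *
print(bot.tcp_to_tips)
q=[.991184,-.132489,0,0];R0=Rn.from_quat(q).as_matrix()
p0=np.array([157.583,578.916,253.261]);save(p0,R0)
p1=np.array([500.3,257,130]);R1=Rt(.075)
v=Rn.from_matrix(R0.T@R1).as_rotvec();print(v)
for k in range(1,5):
    T=(p0+(p1-p0)*k/4,R0@Rn.from_rotvec(v*k/4).as_matrix()); rows([T]*3,-1)
rows([([500.3,257,46],R1)]*3,-1)
E
```

```text
22.0
[0.        0.        1.2300368]
[[[-1,0.692,0.368,0.205,0.0,0.0,0.0489],[-1,0.692,0.368,0.205,0.0,0.0,0.0489],[-1,0.692,0.368,0.205,0.0,0.0,0.0489]]]
[[[-1,0.771,0.141,0.206,0.0,0.0,0.049],[-1,0.771,0.141,0.206,0.0,0.0,0.049],[-1,0.771,0.141,0.206,0.0,0.0,0.049]]]
[[[-1,0.777,-0.099,0.205,0.0,0.0,0.0489],[-1,0.777,-0.099,0.205,0.0,0.0,0.0489],[-1,0.777,-0.099,0.205,0.0,0.0,0.0489]]]
[[[-1,0.711,-0.33,0.206,0.0,0.0,0.049],[-1,0.711,-0.33,0.206,0.0,0.0,0.049],[-1,0.711,-0.33,0.206,0.0,0.0,0.049]]]
[[[-1,0.0,0.0,0.56,0.0,0.0,0.0],[-1,0.0,0.0,0.56,0.0,0.0,0.0],[-1,0.0,0.0,0.56,0.0,0.0,0.0]]]
```

```bash
python3 -m handwheel '[[[-1,0.692,0.368,0.205,0,0,0.0489],[-1,0.692,0.368,0.205,0,0,0.0489],[-1,0.692,0.368,0.205,0,0,0.0489]]]'
python3 -m handwheel '[[[-1,0.771,0.141,0.206,0,0,0.049],[-1,0.771,0.141,0.206,0,0,0.049],[-1,0.771,0.141,0.206,0,0,0.049]]]'
python3 -m handwheel '[[[-1,0.777,-0.099,0.205,0,0,0.0489],[-1,0.777,-0.099,0.205,0,0,0.0489],[-1,0.777,-0.099,0.205,0,0,0.0489]]]'
python3 -m handwheel '[[[-1,0.711,-0.33,0.206,0,0,0.049],[-1,0.711,-0.33,0.206,0,0,0.049],[-1,0.711,-0.33,0.206,0,0,0.049]]]'
python3 - <<'E'
from mv import *
a=bot.capture("scene")[:,:,::-1].copy();b=bot.capture("top")[:,:,::-1].copy()
cv2.imwrite("pics/s1.png",a);cv2.imwrite("pics/t1.png",b)
o=bot.get_obs();p,R=load();print(o["ee_pos"],p,Rn.from_matrix(R.T@Rn.from_quat(o["tcp_rot"]).as_matrix()).as_rotvec(),o["force"],o["joints"])
out=np.hstack([cv2.resize(a[110:270,290:450],(480,480),interpolation=cv2.INTER_CUBIC),cv2.resize(b[140:320,150:270],(320,480))])
cv2.imwrite("pics/c2.png",out)
E
```

```text
time_s: 0.48
ee_pos: [245.1, 495.9, 221.3]
tcp_rot: [0.959, -0.285, 0.0, 0.001]
force: [-0.5, -0.6, -0.5]
width: 1.0
grip_force: 0.0
time_s: 0.85
ee_pos: [330.4, 415.7, 190.4]
tcp_rot: [0.904, -0.428, 0.0, 0.001]
force: [-0.7, 0.7, 0.2]
width: 0.995
grip_force: 0.0
time_s: 1.23
ee_pos: [415.7, 335.6, 159.5]
tcp_rot: [0.828, -0.561, 0.0, 0.001]
force: [-0.3, 1.4, -0.4]
width: 0.997
grip_force: 0.0
time_s: 1.6
ee_pos: [501.1, 255.6, 128.4]
tcp_rot: [0.732, -0.681, -0.0, 0.001]
force: [-0.4, -0.4, 0.3]
width: 0.997
grip_force: 0.0
[500.22768547 257.80707084 130.02796477] [500.32879479 257.0219714   45.961     ] [-0.00015191  0.00014156 -0.00135137] [ 1.12651846  0.50468397 -0.73340318] [ 8.32565601e-01 -3.77592876e-02 -2.17703626e-01 -1.46883555e-06
 -1.39105963e+00 -7.56424842e-01]
```

View pics/c2.png

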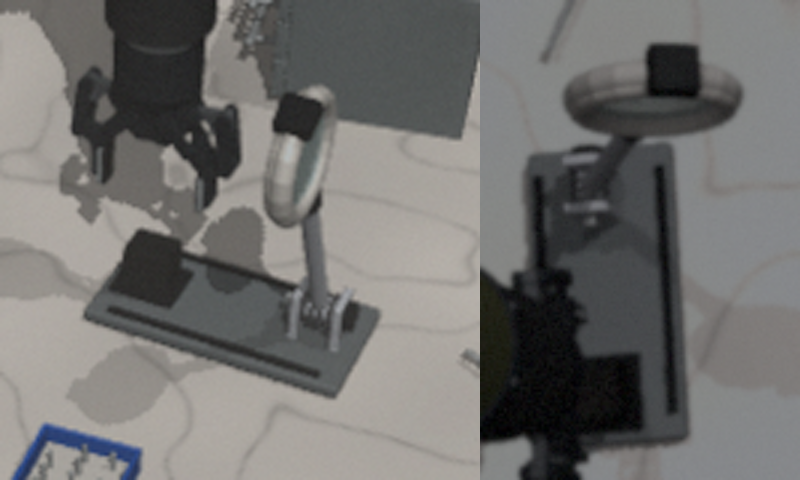

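Run:
```python
from blk import *
for p in([580,263,.075],[584,262,.075],[588,260,.075]):
    h=cv2.convexHull(proj("scene",place(np.array(p),B)).astype(np.float32))[:,0]
    print(p,((h-[290,110])*3).round().astype(int).tolist())
    F=proj("scene",place(np.array(p),rect(120,60,14)));print("foot",((F-[290,110])*3).round().astype(int).tolist())
    F=proj("top",place(np.array(p),rect(120,60,14)));print("foot top",((F-[150,140])*2.667).round().astype(int).tolist())
    print(((proj("top",place(np.array(p),B[[1,3,5,7]]))-[150,140])*2.667).round().astype(int).tolist())
```

```text
scene 485 [341.01030928 199.63917526]
top 718 [197.07520891 287.70473538]
('top',) [5.74873e+02 2.68748e+02 1.51000e-01] 167.0 180.06229911572473 [np.float64(535.7764705882353)] grip [[495.8 256.7  42. ]]
('scene',) [5.87685e+02 2.55662e+02 2.90000e-02] 71.4 196.86336024605922 [np.float64(422.964705882353)] grip [[507.7 253.3  42. ]]
('top', 'scene') [5.80778e+02 2.62377e+02 8.70000e-02] 307.0 376.9256593617839 [np.float64(532.4745098039216), np.float64(416.51372549019607)] grip [[501.1 255.4  42. ]]
[580, 263, 0.075] [[178, 238], [176, 278], [160, 301], [115, 288], [116, 248], [133, 225]]
foot [[377, 307], [332, 389], [77, 309], [132, 234]]
foot top [[50, 150], [195, 136], [213, 435], [62, 447]]
[[144, 414], [97, 418], [141, 356], [94, 360]]
[584, 262, 0.075] [[181, 241], [179, 280], [163, 304], [118, 290], [119, 250], [136, 227]]
foot [[381, 309], [336, 392], [80, 311], [136, 236]]
foot top [[51, 145], [197, 132], [214, 430], [63, 442]]
[[146, 409], [98, 413], [142, 350], [96, 354]]
[588, 260, 0.075] [[184, 243], [182, 283], [166, 306], [121, 292], [122, 252], [139, 230]]
foot [[384, 312], [339, 395], [83, 314], [138, 239]]
foot top [[54, 140], [199, 127], [216, 425], [66, 437]]
[[148, 403], [101, 407], [145, 345], [98, 349]]
```

```bash
python3 -m handwheel '[[[-1,0.004,-0.013,0.3,0,0,0],[-1,0.004,-0.013,0.56,0,0,0],[-1,0.004,-0.013,0.56,0,0,0],[-1,0.004,-0.013,0.56,0,0,0]]]'
python3 -m handwheel '[[[1,0,0,0,0,0,0],[1,0,0,0,0,0,0],[1,0,0,0,0,0,0],[1,0,0,0,0,0,0],[1,0,0,0,0,0,0]]]' 100
python3 -m handwheel '[[[1,0,0,0,0,0,0],[1,0,0,0,0,0,0],[1,0,0,0,0,0,0]]]'
python3 - <<'E'
from mv import *
p,R=load();p=p+R@np.array([.004,-.013,0])*150;save(p,R);print(p)
a=bot.capture("scene")[:,:,::-1].copy();b=bot.capture("top")[:,:,::-1].copy()
cv2.imwrite("pics/s2.png",a);cv2.imwrite("pics/t2.png",b)
o=bot.get_obs();print({k:np.round(o[k],3) for k in("ee_pos","force","wrist_torque","width","grip_force","time_s")})
# dark lamp blob on the head
from scipy import ndimage
for n,im,thr in(("top",b,33),("scene",a,66)):
    g=cv2.GaussianBlur(im.max(2),(3,3),0);k,l,st,ce=cv2.connectedComponentsWithStats((g<thr).astype(np.uint8))
    for i in range(1,k):
        if 60<st[i,4]<3000 : print(n,st[i],ce[i].round(1))
E
```

```text
time_s: 2.2
ee_pos: [502.9, 258.2, 48.5]
tcp_rot: [0.734, -0.679, 0.001, -0.001]
force: [0.0, -0.7, 0.0]
width: 1.0
grip_force: 0.0
time_s: 2.82
ee_pos: [502.4, 257.1, 47.5]
tcp_rot: [0.733, -0.68, -0.0, -0.001]
force: [-4.0, 1.5, 4.2]
width: 0.501
grip_force: 103.2
time_s: 3.2
ee_pos: [502.4, 257.1, 47.5]
tcp_rot: [0.733, -0.68, -0.0, -0.001]
force: [-3.7, 0.8, 7.1]
width: 0.5
grip_force: 103.2
[502.31817541 256.56935151  45.961     ]
{'ee_pos': array([502.407, 257.111,  47.484]), 'force': array([-4.087,  0.42 ,  5.564]), 'wrist_torque': array([0.345, 1.652, 0.038]), 'width': np.float64(0.499), 'grip_force': np.float64(103.234), 'time_s': np.float64(3.3)}
top [213 157  18  18 299] [221.4 165.9]
top [427 171  38  58 674] [443.9 192.3]
top [472 174  18  60 249] [477.4 204.4]
top [216 202   7  91 197] [219.1 246.3]
top [618 213  22  68 576] [629.3 245.4]
top [  92  239   51   60 1778] [115.5 270.5]
top [626 283  14  17 128] [632.  291.8]
top [  0 304  35  12 211] [ 14.9 308.7]
top [ 109  411   59   69 1070] [137.3 451.6]
scene [  0   0  19  53 207] [ 9.3 24.6]
scene [313   0   8  25 197] [316.5  11.8]
scene [ 349    0   52   52 1616] [375.3  24.6]
scene [ 509    0   40  134 1027] [528.6  62.7]
scene [  0  14  14  40 108] [ 6.  33.9]
scene [447  21  19  36 354] [455.1  39.9]
scene [341  33  11  12  61] [345.7  38.9]
scene [  0  38   7  23 101] [ 2.1 51.6]
scene [374  71  20  18 139] [383.2  77.1]
scene [251  79   9  11  68] [254.9  84. ]
scene [382 141  17  16 178] [389.7 148.2]
scene [  0 181  11  15 102] [  4.3 188. ]
scene [151 197  24  26  61] [165.3 211.2]
scene [327 212  70  24 164] [360.8 223.4]
scene [274 265  33  33 249] [287.6 284.1]
scene [496 274  19  43 148] [504.2 299.4]
scene [238 295  53  21 322] [263.6 302.3]
scene [  4 338   5  26  63] [  6.4 351.4]
```

```bash
cat > est.py <<'E'
from mv import *
HO=np.array([160.,0,-2.5])   # hinge from TCP in foot axes
def footR(o): return Rn.from_quat(o["tcp_rot"]).as_matrix()@M.T
def tilt(o): return Rn.from_matrix(footR(o)).as_euler("ZYX")   # psi,gamma,beta
def lamp_px(im,guess,n="top",thr=33,rad=30):
    g=cv2.GaussianBlur(im.max(2),(3,3),0)
    k,l,st,ce=cv2.connectedComponentsWithStats((g<thr).astype(np.uint8))
    c=[i for i in range(1,k) if 120<st[i,4]<600 and np.hypot(*(ce[i]-guess))<rad]
    return min(((np.hypot(*(ce[i]-guess)),tuple(ce[i]),st[i,4]) for i in c),default=None)
def lampW(o,phi,L,pos=None): return (o["ee_pos"] if pos is None else pos)+footR(o)@(HO+Rn.from_euler("x",phi).apply(L))
def phi_from(o,px,L):
    from scipy.optimize import minimize_scalar
    f=lambda a:np.sum((proj("top",lampW(o,a,L))[0]-px)**2*[1,.1])
    return minimize_scalar(f,bounds=(-.6,.6),method="bounded").x
E
python3 - <<'E'
from est import *
o=bot.get_obs();print(tilt(o))
A=[ray("top",(221.4,165.9)),ray("scene",(389.7,148.2))]
Am=sum(np.eye(3)-np.outer(d,d)/(d@d) for _,d in A);bm=sum((np.eye(3)-np.outer(d,d)/(d@d))@c for c,d in A)
X=np.linalg.solve(Am,bm);print("lamp",X,[proj(n,X)[0]-q for n,q in(("top",(221.4,165.9)),("scene",(389.7,148.2)))])
m=footR(o).T@(X-o["ee_pos"])-HO;print("in foot from hinge",m,"mast",Rn.from_euler("x",-.42).apply(m), "lean",np.arctan2(-m[1],m[2]))
p,R=load()
rows([(p+[0,0,z],R) for z in(5,16,30,40,45)],1)
E
```

```text
[ 0.07519334 -0.00082362  0.00106647]
lamp [669.90575218 154.03399566 316.16692054] [array([-0.66062625, -0.90964527]), array([-0.74814916,  0.26608019])]
in foot from hinge [  -0.49663632 -115.08178108  271.17445079] mast [ -0.49663632   5.49431538 294.5321911 ] lean 0.4013477834836727
[[[1,0.0,0.0,-0.033,0.0,0.0,0.0],[1,0.0,0.0,-0.107,0.0,0.0,0.0],[1,0.0,0.0,-0.2,0.0,0.0,0.0],[1,0.0,0.0,-0.267,0.0,0.0,0.0],[1,0.0,0.0,-0.3,0.0,0.0,0.0]]]
```

```bash
cat > ctl.py <<'E'
import sys
from est import *
L=np.array([-.5,4.,294.5]);I,MGL,K,Cd,ML=.0159,.673,.60,.02,.0686
LAG=.04;DT=1/160
def traj(t,T):   # T: list of segments [t0,t1,p0(3),p1(3),psi0,psi1]; minimum-jerk
    for s in T:
        if t<s[1] or s is T[-1]:
            u=np.clip((t-s[0])/(s[1]-s[0]),0,1);f=u**3*(10-15*u+6*u*u)
            return np.array(s[2])+f*(np.array(s[3])-np.array(s[2])),s[4]+f*(s[5]-s[4])
def hinge(t,T):
    p,psi=traj(t,T);return p+160*np.array([np.cos(psi),np.sin(psi),0]),psi
def acc(t,T,h=.03):
    a=(hinge(t+h,T)[0]+hinge(t-h,T)[0]-2*hinge(t,T)[0])/h**2/1000;psi=hinge(t,T)[1]
    return -np.sin(psi)*a[0]+np.cos(psi)*a[1]
def sim(x0,t0,ts,kt,kb,ay,d):
    """integrate to the sorted times ts; kt,kb: knots of foot tilt; ay(array on grid t0+i*DT)"""
    n=int(np.ceil((ts[-1]-t0)/DT-1e-6))+1;tt=t0+np.arange(n+1)*DT
    B=np.interp(tt-LAG,kt,kb);dB=np.gradient(B,DT);a,w=x0;A=np.empty(n+1);W=np.empty(n+1)
    for i in range(n+1):
        A[i]=a;W[i]=w;b=B[i]
        w+=DT*(MGL*np.sin(a)-K*(a-b)-Cd*(w-dB[i])+ML*ay[min(i,len(ay)-1)]*np.cos(a)+d)/I;a+=DT*w
        for s in(1,-1):
            if s*(a-b)>.42:
                a=b+s*.42
                if s*(w-dB[i])>0:w=dB[i]
    return np.interp(ts,tt,A),np.interp(ts,tt,W)
def main():
    S=json.load(open("log.json"));T=S["T"]
    npic=int(sys.argv[1]) if len(sys.argv)>1 else 2
    for _ in range(npic):
        o=bot.get_obs();im=bot.capture("top")[:,:,::-1]
        _,g,b=tilt(o);last=S["m"][-1][1] if S["m"] else .42
        px=lamp_px(im,proj("top",lampW(o,last-b,L))[0],rad=60)
        if px is None: print("no lamp");cv2.imwrite("pics/fail.png",im);continue
        S["m"].append([float(o["time_s"]),float(phi_from(o,px[1],L)+b)])
    o=bot.get_obs();now=float(o["time_s"])
    if len(S["k"])==0:S["k"]=[[0,0.]]
    if S["k"][-1][0]<now:S["k"].append([now,S["k"][-1][1]])
    K_=np.array(S["k"]);mm=np.array([m for m in S["m"] if m[0]>now-S.get("win",1.6)]);t0=mm[0,0]
    grid=lambda a,b:np.array([acc(a-LAG+i*DT,T) for i in range(int((b-a)/DT)+3)])
    ay=grid(t0,now)
    def fe(x):
        A,_=sim(x[:2],t0,np.maximum(mm[:,0],t0),K_[:,0],K_[:,1],ay,x[2]);return np.r_[(A-mm[:,1])/.003,x[2]/.008,x[1]/1.]
    r=least_squares(fe,[mm[0,1],0,S.get("d",0)],diff_step=1e-4,x_scale=[.1,.3,.01]);x=r.x
    A,W=sim(x[:2],t0,np.array([now]),K_[:,0],K_[:,1],ay,x[2]);x0=(A[0],W[0]);d=x[2];S["d"]=float(d)
    print("t %.2f alpha %.3f rate %.3f d %.4f res %s meas %s"%(now,*x0,d,(r.fun[:-2]*.003)[-4:].round(3),mm[-3:,1].round(3)))
    psi,gam,be=tilt(o);print("pose",o["ee_pos"].round(1),"psi %.3f pitch %.3f beta %.3f cmd %.3f"%(psi,gam,be,K_[-1,1]),"F",o["force"].round(1),"grip",round(float(o["grip_force"])),"w %.3f"%o["width"])
    N=14;kt=now+np.arange(1,N+1)/8;b0=K_[-1,1];ayp=grid(now,kt[-1]);bss=-d/K
    def fp(b):
        kk=np.r_[K_[:,0],kt];kb=np.r_[K_[:,1],b]
        A,W=sim(x0,now,kt,kk,kb,ayp,d);db=np.diff(np.r_[b0,b])
        return np.r_[2*A[3:],.7*W[3:],6*A[-4:],4*W[-4:],1.5*(b-bss),4*db,8*np.diff(np.r_[0,db]),30*np.maximum(0,abs(b)-.13),30*np.maximum(0,abs(db)-.08)]
    r=least_squares(fp,np.full(N,b0),diff_step=1e-3,x_scale=.05,max_nfev=25);b=r.x
    A,W=sim(x0,now,kt,np.r_[K_[:,0],kt],np.r_[K_[:,1],b],ayp,d)
    print("plan b",b[:8].round(3),"a",A[:8].round(3))
    n=5;tg=[]
    for i in range(n):
        p,psi=traj(kt[i],T);tg.append((p,Rt(psi,b[i])));S["k"].append([float(kt[i]),float(b[i])])
    rows(tg,1);json.dump(S,open("log.json","w"))
if __name__=="__main__":main()
E
python3 -m handwheel '[[[1,0,0,-0.033,0,0,0],[1,0,0,-0.107,0,0,0],[1,0,0,-0.2,0,0,0],[1,0,0,-0.267,0,0,0],[1,0,0,-0.3,0,0,0]]]' 110
python3 - <<'E'
from mv import *
p,R=load();p=list(p);o=bot.get_obs();t=float(o["time_s"])
json.dump(dict(T=[[t,t+1,p,p,.075,.075]],m=[],k=[]),open("log.json","w"))
cv2.imwrite("pics/t3.png",bot.capture("top")[:,:,::-1])
E
cp cmd.json cmd_l.json; cp log.json log_l.json; python3 ctl.py 3; ls -t pics|head -1
```

```text
time_s: 3.92
ee_pos: [502.6, 256.8, 92.1]
tcp_rot: [0.733, -0.68, 0.0, -0.001]
force: [0.4, 0.4, -8.2]
width: 0.495
grip_force: 112.9
t 4.12 alpha 0.420 rate 0.000 d 0.0000 res [ 0.    -0.003 -0.002] meas [0.422 0.423 0.422]
pose [502.1 256.5  90.6] psi 0.075 pitch 0.001 beta -0.000 cmd 0.000 F [-0.3 -0.  -8.1] grip 113 w 0.503
plan b [-0.004 -0.02  -0.049 -0.068 -0.069 -0.059 -0.04  -0.011] a [0.417 0.406 0.382 0.349 0.304 0.245 0.178 0.11 ]
[[[1,0.0,0.0,0.0,0.0,0.0007,0.0],[1,0.0,0.0,0.0,0.0,0.0032,0.0],[1,0.0,0.0,0.0,0.0,0.0078,0.0],[1,0.0,0.0,0.0,0.0,0.0109,0.0],[1,0.0,0.0,0.0,0.0,0.011,0.0]]]
t3.png
```

```bash
python3 -m handwheel '[[[1,0,0,0,0,0.0007,0],[1,0,0,0,0,0.0032,0],[1,0,0,0,0,0.0078,0],[1,0,0,0,0,0.0109,0],[1,0,0,0,0,0.011,0]]]' >/dev/null; python3 ctl.py 2
```

```text
t 4.85 alpha 0.235 rate -0.614 d -0.0054 res [-0.003 -0.002  0.004 -0.003] meas [0.422 0.287 0.268]
pose [502.2 256.7  90.9] psi 0.075 pitch 0.000 beta -0.069 cmd -0.069 F [-0.8 -0.1 -7.2] grip 113 w 0.504
plan b [-0.007  0.022  0.021  0.003 -0.019 -0.032 -0.022  0.023] a [ 0.153  0.079  0.026 -0.012 -0.048 -0.097 -0.165 -0.249]
[[[1,0.0,0.0,0.0,0.0,-0.0098,0.0],[1,0.0,0.0,0.0,0.0,-0.0145,0.0],[1,0.0,0.0,0.0,0.0,-0.0143,0.0],[1,0.0,0.0,0.0,0.0,-0.0114,0.0],[1,0.0,0.0,0.0,0.0,-0.008,0.0]]]
```

```bash
python3 - <<'E'
s=open("ctl.py").read()
s=s.replace("def sim(x0,t0,ts,kt,kb,ay,d):","def sim(x0,t0,ts,kt,kb,ay,d,stop=True):").replace("        for s in(1,-1):","        for s in(1,-1) if stop else():")
s=s.replace("sim(x0,now,kt,kk,kb,ayp,d);db","sim(x0,now,kt,kk,kb,ayp,d,False);db").replace("np.r_[K_[:,1],b],ayp,d)","np.r_[K_[:,1],b],ayp,d,False)")
s=s.replace('a[:8].round(3))','a[:8].round(3))') 
s=s.replace('"a",A[:8].round(3))','"a",A[::2].round(3))')
s=s.replace("    N=14;","    json.dump(S,open('log_b.json','w'));os.system('cp cmd.json cmd_b.json')\n    N=14;")
s=s.replace("range(npic)","range(npic)")
open("ctl.py","w").write(s)
from mv import *
p,_=load();save(p,Rt(.075,-.011*2*np.pi))
S=json.load(open("log.json"));S["k"]=S["k"][:-5];json.dump(S,open("log.json","w"))
E
python3 ctl.py 0
```

```text
t 4.85 alpha 0.235 rate -0.614 d -0.0054 res [-0.003 -0.002  0.004 -0.003] meas [0.422 0.287 0.268]
pose [502.2 256.7  90.9] psi 0.075 pitch 0.000 beta -0.069 cmd -0.069 F [-0.8 -0.1 -7.2] grip 113 w 0.504
plan b [-0.025  0.018  0.043  0.048  0.039  0.026  0.015  0.008] a [ 0.151  0.007 -0.041 -0.026 -0.007 -0.001 -0.001]
[[[1,0.0,0.0,0.0,0.0,-0.007,0.0],[1,0.0,0.0,0.0,0.0,-0.0139,0.0],[1,0.0,0.0,0.0,0.0,-0.0179,0.0],[1,0.0,0.0,0.0,0.0,-0.0187,0.0],[1,0.0,0.0,0.0,0.0,-0.0173,0.0]]]
```

```bash
python3 -m handwheel '[[[1,0,0,0,0,-0.007,0],[1,0,0,0,0,-0.0139,0],[1,0,0,0,0,-0.0179,0],[1,0,0,0,0,-0.0187,0],[1,0,0,0,0,-0.0173,0]]]' >/dev/null; python3 ctl.py 2
```

```text
t 5.58 alpha 0.327 rate 0.842 d 0.0049 res [ 0.025  0.026 -0.    -0.003] meas [0.268 0.252 0.29 ]
pose [502.3 256.7  90.8] psi 0.075 pitch 0.000 beta 0.039 cmd 0.039 F [ 0.4  0.1 -7.3] grip 113 w 0.501
plan b [-0.055 -0.135 -0.143 -0.137 -0.126 -0.094 -0.051 -0.008] a [0.442 0.578 0.489 0.274 0.087 0.018 0.017]
[[[1,0.0,0.0,0.0,0.0,0.0151,0.0],[1,0.0,0.0,0.0,0.0,0.0278,0.0],[1,0.0,0.0,0.0,0.0,0.0291,0.0],[1,0.0,0.0,0.0,0.0,0.0281,0.0],[1,0.0,0.0,0.0,0.0,0.0264,0.0]]]
```

Run:
```python
import ctl;from ctl import *
S=json.load(open("log_b.json"));mm=np.array(S["m"]);K_=np.array(S["k"]);print(mm.round(3).tolist(),K_.round(3).tolist())
z=np.zeros(3)
def f(x,full=False):
    ctl.MGL=x[0];ctl.LAG=x[1];ctl.K=x[2]
    A,W=sim((.42,0),mm[0,0],mm[:,0],K_[:,0],K_[:,1],z,x[3]);A=A[3:];m=mm[3:,1]
    return (A,W) if full else np.r_[(A-m)/.003,(x[0]-.673)/.03,(x[1]-.04)/.03,(x[2]-.6)/.02,x[3]/.005]
for fix in range(1):
    r=least_squares(f,[.68,.04,.6,0],diff_step=1e-3,x_scale=[.03,.03,.02,.005]);print(r.x,r.fun.round(2),f(r.x,True))
```

```text
[[3.975, 0.422], [4.025, 0.423], [4.075, 0.422], [4.75, 0.287], [4.8, 0.268], [5.475, 0.252], [5.525, 0.29]] [[0.0, 0.0], [4.125, 0.0], [4.25, -0.004], [4.375, -0.02], [4.5, -0.049], [4.625, -0.068], [4.75, -0.069], [4.85, -0.069], [4.975, -0.025], [5.1, 0.018], [5.225, 0.043], [5.35, 0.048], [5.475, 0.039], [5.575, 0.039]]
[ 0.67669556 -0.01686713  0.60147596  0.00308693] [ 0.55 -0.16  0.28 -0.29  0.12 -1.9   0.07  0.62] (array([0.28855757, 0.2673339 , 0.25293789, 0.289163  ]), array([ 0.        ,  0.        ,  0.        , -0.40394172, -0.44058107,
        0.67046326,  0.76649076]))
```

```bash
cp cmd_b.json cmd.json; sed -i 's/LAG=.04/LAG=-.015/; s/MGL,K,Cd,ML=.0159,.673/MGL,K,Cd,ML=.0159,.677/' ctl.py; sed -i 's/acc(a-LAG+i\*DT,T)/acc(a+i*DT,T)/' ctl.py
python3 - <<'E'
from mv import *
p,R=load()
b=[.026,.013,0,0,0]
rows([(p,Rt(.075,x)) for x in b],1)
S=json.load(open("log_b.json"));t=S["k"][-1][0]
for i,x in enumerate(b):S["k"].append([t+(i+1)/8,x])
json.dump(S,open("log.json","w"))
E
```

```text
[[[1,0.0,0.0,0.0,0.0,0.0022,0.0],[1,0.0,0.0,0.0,0.0,0.0042,0.0],[1,0.0,0.0,0.0,0.0,0.0063,0.0],[1,0.0,0.0,0.0,0.0,0.0063,0.0],[1,0.0,0.0,0.0,0.0,0.0063,0.0]]]
```

```bash
python3 -m handwheel '[[[1,0,0,0,0,0.0022,0],[1,0,0,0,0,0.0042,0],[1,0,0,0,0,0.0063,0],[1,0,0,0,0,0.0063,0],[1,0,0,0,0,0.0063,0]]]' >/dev/null
python3 - <<'E'
import json
S=json.load(open("log.json"));S["m"]=[];json.dump(S,open("log.json","w"))
E
python3 ctl.py 3
```

```text
t 6.35 alpha 0.420 rate 0.000 d -0.0000 res [ 0.    -0.015 -0.015] meas [0.435 0.435 0.435]
pose [502.4 256.5  91.1] psi 0.075 pitch -0.000 beta 0.000 cmd 0.000 F [-0.8 -0.8 -7.6] grip 113 w 0.500
plan b [-0.061 -0.101 -0.101 -0.072 -0.038 -0.012  0.004  0.011] a [0.419 0.347 0.197 0.076 0.018 0.004 0.004]
[[[1,0.0,0.0,0.0,0.0,0.0097,0.0],[1,0.0,0.0,0.0,0.0,0.0161,0.0],[1,0.0,0.0,0.0,0.0,0.0161,0.0],[1,0.0,0.0,0.0,0.0,0.0115,0.0],[1,0.0,0.0,0.0,0.0,0.0061,0.0]]]
```

```bash
cp cmd_b.json cmd.json; cp log_b.json log.json
python3 - <<'E'
s=open("ctl.py").read()
s=s.replace("LAG=-.015","OFF=.013;LAG=-.015").replace("Rt(psi,b[i])","Rt(psi,b[i]-OFF)")
s=s.replace("    def fp(b):","    def fp(b,st=False):").replace("ayp,d,False);db","ayp,d,st);db").replace("np.r_[K_[:,1],b],ayp,d,False)","np.r_[K_[:,1],b],ayp,d)")
s=s.replace("max_nfev=25);b=r.x","max_nfev=25);b=least_squares(fp,r.x,args=(True,),diff_step=1e-3,x_scale=.05,max_nfev=40).x")
open("ctl.py","w").write(s)
import json
S=json.load(open("log.json"));S["k"]=[[0,.013]];json.dump(S,open("log.json","w"))
E
python3 ctl.py 0
```

```text
t 6.35 alpha 0.433 rate 0.000 d -0.0000 res [ 0.    -0.002 -0.002] meas [0.435 0.435 0.435]
pose [502.4 256.5  91.1] psi 0.075 pitch -0.000 beta 0.000 cmd 0.013 F [-0.8 -0.8 -7.6] grip 113 w 0.500
plan b [-0.043 -0.066 -0.058 -0.035 -0.013  0.001  0.007  0.008] a [0.373 0.248 0.122 0.043 0.01  0.002 0.002]
[[[1,0.0,0.0,0.0,0.0,0.009,0.0],[1,0.0,0.0,0.0,0.0,0.0126,0.0],[1,0.0,0.0,0.0,0.0,0.0113,0.0],[1,0.0,0.0,0.0,0.0,0.0076,0.0],[1,0.0,0.0,0.0,0.0,0.0041,0.0]]]
```

```bash
cp cmd_b.json cmd.json; cp log_b.json log.json; sed -i 's/    n=5;tg=\[\]/    n=int(sys.argv[2]) if len(sys.argv)>2 else 5;tg=[]/' ctl.py; python3 ctl.py 0 3 | tail -1
python3 -m handwheel '[[[1,0,0,0,0,0.009,0],[1,0,0,0,0,0.0126,0],[1,0,0,0,0,0.0113,0]]]' 120 >/dev/null; python3 ctl.py 2 4
```

```text
[[[1,0.0,0.0,0.0,0.0,0.009,0.0],[1,0.0,0.0,0.0,0.0,0.0126,0.0],[1,0.0,0.0,0.0,0.0,0.0113,0.0]]]
t 6.83 alpha 0.191 rate -0.596 d -0.0000 res [-0.002 -0.002  0.054  0.063] meas [0.435 0.195 0.158]
pose [502.3 256.5  91. ] psi 0.075 pitch 0.000 beta -0.070 cmd -0.058 F [-0.  -0.3 -7.7] grip 123 w 0.499
plan b [-0.029  0.002  0.022  0.028  0.023  0.014  0.006  0.   ] a [ 0.118  0.009 -0.024 -0.015 -0.004 -0.    -0.   ]
[[[1,0.0,0.0,0.0,0.0,-0.0047,0.0],[1,0.0,0.0,0.0,0.0,-0.0096,0.0],[1,0.0,0.0,0.0,0.0,-0.0127,0.0],[1,0.0,0.0,0.0,0.0,-0.0136,0.0]]]
```

```bash
cp cmd_b.json cmd.json
python3 - <<'E'
import json
S=json.load(open("log_b.json"));S["m"]=S["m"][-2:];json.dump(S,open("log.json","w"))
E
python3 ctl.py 0 4
```

```text
t 6.83 alpha 0.119 rate -0.780 d -0.0000 res [-0.  0.] meas [0.195 0.158]
pose [502.3 256.5  91. ] psi 0.075 pitch 0.000 beta -0.070 cmd -0.058 F [-0.  -0.3 -7.7] grip 123 w 0.499
plan b [-0.008  0.037  0.058  0.055  0.039  0.02   0.006 -0.003] a [ 0.026 -0.086 -0.083 -0.039 -0.009 -0.001 -0.001]
[[[1,0.0,0.0,0.0,0.0,-0.008,0.0],[1,0.0,0.0,0.0,0.0,-0.0151,0.0],[1,0.0,0.0,0.0,0.0,-0.0184,0.0],[1,0.0,0.0,0.0,0.0,-0.018,0.0]]]
```

```bash
python3 -m handwheel '[[[1,0,0,0,0,-0.008,0],[1,0,0,0,0,-0.0151,0],[1,0,0,0,0,-0.0184,0],[1,0,0,0,0,-0.018,0]]]' >/dev/null; python3 ctl.py 2 4
```

```text
t 7.42 alpha -0.109 rate 0.134 d 0.0000 res [ 0.001 -0.001  0.    -0.   ] meas [ 0.158 -0.116 -0.114]
pose [502.3 256.4  91. ] psi 0.075 pitch 0.000 beta 0.042 cmd 0.055 F [-0.5  0.8 -7.9] grip 123 w 0.495
plan b [ 0.037  0.016 -0.001 -0.009 -0.011 -0.008 -0.004 -0.001] a [-0.085 -0.027  0.002  0.005  0.001 -0.     0.   ]
[[[1,0.0,0.0,0.0,0.0,0.0029,0.0],[1,0.0,0.0,0.0,0.0,0.0063,0.0],[1,0.0,0.0,0.0,0.0,0.0089,0.0],[1,0.0,0.0,0.0,0.0,0.0103,0.0]]]
```

Model fits within 1 mrad now. Continuing.

```bash
python3 -m handwheel '[[[1,0,0,0,0,0.0029,0],[1,0,0,0,0,0.0063,0],[1,0,0,0,0,0.0089,0],[1,0,0,0,0,0.0103,0]]]' >/dev/null; python3 ctl.py 2 5
```

```text
t 8.03 alpha -0.045 rate -0.049 d -0.0020 res [ 0.001 -0.001 -0.     0.   ] meas [-0.114 -0.043 -0.044]
pose [502.2 256.8  90.8] psi 0.075 pitch 0.000 beta -0.023 cmd -0.009 F [ 0.   0.2 -7.5] grip 123 w 0.500
plan b [0.007 0.02  0.024 0.021 0.014 0.008 0.004 0.002] a [-0.053 -0.057 -0.038 -0.016 -0.004 -0.001 -0.001]
[[[1,0.0,0.0,0.0,0.0,-0.0027,0.0],[1,0.0,0.0,0.0,0.0,-0.0048,0.0],[1,0.0,0.0,0.0,0.0,-0.0054,0.0],[1,0.0,0.0,0.0,0.0,-0.0048,0.0],[1,0.0,0.0,0.0,0.0,-0.0038,0.0]]]
```

```bash
python3 -m handwheel '[[[1,0,0,0,0,-0.0027,0],[1,0,0,0,0,-0.0048,0],[1,0,0,0,0,-0.0054,0],[1,0,0,0,0,-0.0048,0],[1,0,0,0,0,-0.0038,0]]]' >/dev/null; python3 ctl.py 2 5
```

```text
t 8.75 alpha -0.047 rate 0.063 d -0.0027 res [-0.  0.  0. -0.] meas [-0.044 -0.053 -0.05 ]
pose [502.2 256.7  90.9] psi 0.075 pitch 0.000 beta 0.001 cmd 0.014 F [ 0.5 -0.7 -7.6] grip 123 w 0.496
plan b [0.014 0.011 0.008 0.006 0.004 0.003 0.003 0.004] a [-0.039 -0.021 -0.008 -0.002 -0.001 -0.    -0.   ]
[[[1,0.0,0.0,0.0,0.0,0.0001,0.0],[1,0.0,0.0,0.0,0.0,0.0005,0.0],[1,0.0,0.0,0.0,0.0,0.0009,0.0],[1,0.0,0.0,0.0,0.0,0.0014,0.0],[1,0.0,0.0,0.0,0.0,0.0017,0.0]]]
```

```bash
python3 -m handwheel '[[[1,0,0,0,0,0.0001,0],[1,0,0,0,0,0.0005,0],[1,0,0,0,0,0.0009,0],[1,0,0,0,0,0.0014,0],[1,0,0,0,0,0.0017,0]]]' >/dev/null; sed -i 's/"win",1.6/"win",2.4/' ctl.py; python3 ctl.py 2 5
```

```text
t 9.47 alpha 0.011 rate 0.060 d -0.0024 res [ 0.002  0.002  0.    -0.001] meas [-0.05   0.005  0.009]
pose [502.3 256.6  91. ] psi 0.075 pitch 0.000 beta -0.010 cmd 0.004 F [-0.   0.4 -8.3] grip 123 w 0.493
plan b [-0.001 -0.004 -0.004 -0.002  0.     0.003  0.004  0.005] a [0.018 0.021 0.013 0.005 0.001 0.    0.   ]
[[[1,0.0,0.0,0.0,0.0,0.0007,0.0],[1,0.0,0.0,0.0,0.0,0.0012,0.0],[1,0.0,0.0,0.0,0.0,0.0013,0.0],[1,0.0,0.0,0.0,0.0,0.001,0.0],[1,0.0,0.0,0.0,0.0,0.0005,0.0]]]
```

```bash
python3 -m handwheel '[[[1,0,0,0,0,0.0007,0],[1,0,0,0,0,0.0012,0],[1,0,0,0,0,0.0013,0],[1,0,0,0,0,0.001,0],[1,0,0,0,0,0.0005,0]]]' >/dev/null;  python3 ctl.py 2 5
```

```text
t 10.20 alpha 0.050 rate 0.042 d -0.0017 res [ 0.003  0.003 -0.    -0.001] meas [0.009 0.046 0.049]
pose [502.3 256.5  91.1] psi 0.075 pitch -0.000 beta -0.012 cmd 0.000 F [ 0.4 -0.4 -7.9] grip 123 w 0.496
plan b [-0.009 -0.014 -0.014 -0.009 -0.004  0.001  0.003  0.004] a [0.054 0.048 0.028 0.011 0.003 0.001 0.001]
[[[1,0.0,0.0,0.0,0.0,0.0014,0.0],[1,0.0,0.0,0.0,0.0,0.0023,0.0],[1,0.0,0.0,0.0,0.0,0.0023,0.0],[1,0.0,0.0,0.0,0.0,0.0015,0.0],[1,0.0,0.0,0.0,0.0,0.0007,0.0]]]
```

Run:
```python
import ctl;from ctl import *
S=json.load(open("log_b.json"));mm=np.array(S["m"]);K_=np.array(S["k"]);z=np.zeros(3)
print(mm[:,0])
def f(x):
    ctl.MGL=x[2];ctl.LAG=x[4]
    A,W=sim(x[:2],mm[0,0],mm[:,0],K_[:,0],K_[:,1],z,x[3])
    return np.r_[(A-mm[:,1])/.003,(x[2]-.68)/.03,x[3]/.005,(x[4]+.01)/.02]
r=least_squares(f,[.195,-.75,.68,0,-.015],diff_step=1e-4,x_scale=[.01,.05,.03,.005,.02]);print(r.x,(r.fun).round(1))
```

```text
[ 6.725  6.775  7.325  7.375  7.925  7.975  8.65   8.7    9.375  9.425
 10.1   10.15 ]
[ 1.93852454e-01 -7.06696321e-01  6.90622885e-01 -1.55634763e-03
  2.92540305e-09] [-0.3  0.1  1.1  0.3 -0.8 -0.5 -0.2 -0.2  0.4  0.3 -0.  -0.1  0.4 -0.3
  0.5]
```

```bash
cp cmd_b.json cmd.json; cp log_b.json log.json; sed -i 's/MGL,K,Cd,ML=.0159,.677/MGL,K,Cd,ML=.0159,.6905/; s/LAG=-.015/LAG=0/' ctl.py; python3 ctl.py 0 5
```

```text
t 10.20 alpha 0.051 rate 0.057 d -0.0015 res [ 0.001  0.001 -0.    -0.   ] meas [0.009 0.046 0.049]
pose [502.3 256.5  91.1] psi 0.075 pitch -0.000 beta -0.012 cmd 0.000 F [ 0.4 -0.4 -7.9] grip 123 w 0.496
plan b [-0.011 -0.018 -0.018 -0.012 -0.006 -0.001  0.002  0.004] a [0.058 0.055 0.034 0.014 0.003 0.001 0.001]
[[[1,0.0,0.0,0.0,0.0,0.0018,0.0],[1,0.0,0.0,0.0,0.0,0.0029,0.0],[1,0.0,0.0,0.0,0.0,0.0029,0.0],[1,0.0,0.0,0.0,0.0,0.0021,0.0],[1,0.0,0.0,0.0,0.0,0.001,0.0]]]
```

```bash
python3 -m handwheel '[[[1,0,0,0,0,0.0018,0],[1,0,0,0,0,0.0029,0],[1,0,0,0,0,0.0029,0],[1,0,0,0,0,0.0021,0],[1,0,0,0,0,0.001,0]]]' >/dev/null;  python3 ctl.py 2 5
```

```text
t 10.93 alpha 0.046 rate -0.049 d -0.0011 res [ 0.001  0.002 -0.    -0.   ] meas [0.049 0.052 0.049]
pose [502.4 256.4  91.1] psi 0.075 pitch -0.000 beta -0.019 cmd -0.006 F [-0.8  0.1 -7.8] grip 123 w 0.501
plan b [-0.007 -0.007 -0.004 -0.001  0.001  0.002  0.003  0.003] a [0.04  0.026 0.012 0.004 0.001 0.    0.   ]
[[[1,0.0,0.0,0.0,0.0,0.0002,0.0],[1,0.0,0.0,0.0,0.0,0.0001,0.0],[1,0.0,0.0,0.0,0.0,-0.0002,0.0],[1,0.0,0.0,0.0,0.0,-0.0007,0.0],[1,0.0,0.0,0.0,0.0,-0.0011,0.0]]]
```

```bash
python3 -m handwheel '[[[1,0,0,0,0,0.0002,0],[1,0,0,0,0,0.0001,0],[1,0,0,0,0,-0.0002,0],[1,0,0,0,0,-0.0007,0],[1,0,0,0,0,-0.0011,0]]]' >/dev/null;  python3 ctl.py 2 5
```

```text
t 11.65 alpha 0.041 rate 0.035 d -0.0005 res [ 0.002  0.003 -0.001 -0.   ] meas [0.049 0.039 0.04 ]
pose [502.3 256.5  91.1] psi 0.075 pitch -0.000 beta -0.012 cmd 0.001 F [-0.6 -0.6 -7.4] grip 123 w 0.495
plan b [-0.008 -0.015 -0.015 -0.011 -0.006 -0.002  0.001  0.002] a [0.045 0.043 0.027 0.011 0.003 0.001 0.   ]
[[[1,0.0,0.0,0.0,0.0,0.0015,0.0],[1,0.0,0.0,0.0,0.0,0.0025,0.0],[1,0.0,0.0,0.0,0.0,0.0025,0.0],[1,0.0,0.0,0.0,0.0,0.0019,0.0],[1,0.0,0.0,0.0,0.0,0.0011,0.0]]]
```

```bash
cp cmd_b.json cmd.json; cp log_b.json log.json; sed -i 's/mm\[:,1\])\/.003/mm[:,1])\/.0012/; s/"win",2.4/"win",1.6/; s/fun\[:-2\]\*.003/fun[:-2]*.0012/' ctl.py; python3 ctl.py 0 5
```

```text
t 11.65 alpha 0.042 rate 0.044 d -0.0002 res [-0.  0. -0.  0.] meas [0.049 0.039 0.04 ]
pose [502.3 256.5  91.1] psi 0.075 pitch -0.000 beta -0.012 cmd 0.001 F [-0.6 -0.6 -7.4] grip 123 w 0.495
plan b [-0.009 -0.016 -0.017 -0.013 -0.007 -0.003  0.     0.002] a [0.047 0.046 0.029 0.012 0.003 0.001 0.001]
[[[1,0.0,0.0,0.0,0.0,0.0017,0.0],[1,0.0,0.0,0.0,0.0,0.0028,0.0],[1,0.0,0.0,0.0,0.0,0.0029,0.0],[1,0.0,0.0,0.0,0.0,0.0022,0.0],[1,0.0,0.0,0.0,0.0,0.0013,0.0]]]
```

```bash
python3 -m handwheel '[[[1,0,0,0,0,0.0017,0],[1,0,0,0,0,0.0028,0],[1,0,0,0,0,0.0029,0],[1,0,0,0,0,0.0022,0],[1,0,0,0,0,0.0013,0]]]' >/dev/null;  python3 ctl.py 2 5
```

```text
t 12.38 alpha 0.007 rate -0.118 d -0.0006 res [-0.  0. -0.  0.] meas [0.04  0.018 0.012]
pose [502.4 256.4  91.1] psi 0.075 pitch -0.000 beta -0.020 cmd -0.007 F [ 0.2 -0.5 -7.5] grip 123 w 0.498
plan b [0.002 0.011 0.014 0.012 0.009 0.005 0.002 0.   ] a [-0.008 -0.024 -0.019 -0.009 -0.002 -0.    -0.   ]
[[[1,0.0,0.0,0.0,0.0,-0.0015,0.0],[1,0.0,0.0,0.0,0.0,-0.0028,0.0],[1,0.0,0.0,0.0,0.0,-0.0033,0.0],[1,0.0,0.0,0.0,0.0,-0.0031,0.0],[1,0.0,0.0,0.0,0.0,-0.0025,0.0]]]
```

```bash
python3 -m handwheel '[[[1,0,0,0,0,-0.0015,0],[1,0,0,0,0,-0.0028,0],[1,0,0,0,0,-0.0033,0],[1,0,0,0,0,-0.0031,0],[1,0,0,0,0,-0.0025,0]]]' >/dev/null;  python3 ctl.py 2 4
```

```text
t 13.10 alpha -0.014 rate 0.053 d -0.0006 res [-0. -0.  0. -0.] meas [ 0.012 -0.02  -0.017]
pose [502.3 256.6  90.9] psi 0.075 pitch 0.000 beta -0.005 cmd 0.009 F [ 0.1 -1.2 -7.6] grip 123 w 0.496
plan b [ 0.004 -0.    -0.003 -0.003 -0.002 -0.001  0.     0.001] a [-0.007  0.003  0.005  0.003  0.001  0.     0.   ]
[[[1,0.0,0.0,0.0,0.0,0.0007,0.0],[1,0.0,0.0,0.0,0.0,0.0014,0.0],[1,0.0,0.0,0.0,0.0,0.0018,0.0],[1,0.0,0.0,0.0,0.0,0.0019,0.0]]]
```

```bash
python3 -m handwheel '[[[1,0,0,0,0,0.0007,0],[1,0,0,0,0,0.0014,0],[1,0,0,0,0,0.0018,0],[1,0,0,0,0,0.0019,0]]]' >/dev/null;  python3 ctl.py 2 4
python3 - <<'E'
from mv import *
ps=np.array([555,-233.5,-.10])
for n in C:
    print(n,"fork",proj(n,place(ps,[[58,26,208],[58,-26,208],[28,52,208],[28,-52,208],[128,26,208],[128,-26,208]])).round().tolist())
    for dx,z in((-95,75),(0,75),(0,8)): print(dx,z,proj(n,place(ps,[[80+dx,0,45+z+294]])).round())
E
```

```text
t 13.70 alpha -0.014 rate -0.055 d -0.0014 res [ 0.001 -0.001  0.    -0.   ] meas [-0.017 -0.009 -0.011]
pose [502.3 256.6  91. ] psi 0.075 pitch 0.000 beta -0.016 cmd -0.003 F [ 0.7 -1.1 -8.1] grip 123 w 0.496
plan b [0.005 0.012 0.014 0.012 0.009 0.005 0.003 0.002] a [-0.021 -0.027 -0.019 -0.008 -0.002 -0.    -0.   ]
[[[1,0.0,0.0,0.0,0.0,-0.0014,0.0],[1,0.0,0.0,0.0,0.0,-0.0024,0.0],[1,0.0,0.0,0.0,0.0,-0.0027,0.0],[1,0.0,0.0,0.0,0.0,-0.0024,0.0]]]
scene fork [[279.0, 280.0], [262.0, 296.0], [275.0, 266.0], [241.0, 298.0], [308.0, 296.0], [291.0, 313.0]]
-95 75 [[232. 189.]]
0 75 [[275. 210.]]
0 8 [[277. 239.]]
top fork [[444.0, 211.0], [474.0, 213.0], [428.0, 226.0], [488.0, 231.0], [446.0, 172.0], [475.0, 174.0]]
-95 75 [[497. 235.]]
0 75 [[499. 165.]]
0 8 [[484. 178.]]
```

```bash
cp cmd_b.json cmd.json
python3 - <<'E'
from mv import *
S=json.load(open("log_b.json"));p,R=load();p=p.tolist();a=p[:2]+[122.];b=[371.,-215.,122.]
S["T"]=[[13.7,14.9,p,a,.075,.075],[14.9,18.9,a,b,.075,-.10]];json.dump(S,open("log.json","w"))
s=open("ctl.py").read()
s=s.replace('im=bot.capture("top")[:,:,::-1]','im=bot.capture(cam)[:,:,::-1]').replace('    for _ in range(npic):','    cam=sys.argv[3] if len(sys.argv)>3 else "top"\n    for _ in range(npic):')
s=s.replace('px=lamp_px(im,proj("top",lampW(o,last-b,L))[0],rad=60)','px=lamp_px(im,proj(cam,lampW(o,last-b,L))[0],thr=33 if cam=="top" else 66,rad=40)').replace("phi_from(o,px[1],L)","phi_from(o,px[1],L,cam)")
open("ctl.py","w").write(s)
s=open("est.py").read()
s=s.replace("def phi_from(o,px,L):",'def phi_from(o,px,L,n="top"):').replace('proj("top",lampW(o,a,L))[0]-px)**2*[1,.1]','proj(n,lampW(o,a,L))[0]-px)**2*([1,.1] if n=="top" else [1,1])').replace("120<st","90<st")
open("est.py","w").write(s)
E
python3 ctl.py 0 5
```

```text
t 13.70 alpha -0.014 rate -0.055 d -0.0014 res [ 0.001 -0.001  0.    -0.   ] meas [-0.017 -0.009 -0.011]
pose [502.3 256.6  91. ] psi 0.075 pitch 0.000 beta -0.016 cmd -0.003 F [ 0.7 -1.1 -8.1] grip 123 w 0.496
plan b [0.005 0.012 0.014 0.012 0.008 0.005 0.002 0.001] a [-0.021 -0.027 -0.018 -0.007 -0.002 -0.    -0.   ]
[[[1,0.0,0.0,-0.002,0.0,-0.0014,0.0],[1,0.0,0.0,-0.013,0.0,-0.0025,0.0],[1,0.001,0.0,-0.037,0.0,-0.0028,0.0],[1,0.001,0.0,-0.072,0.0,-0.0024,0.0],[1,0.002,0.0,-0.112,0.0,-0.0018,0.0]]]
```

```bash
python3 -m handwheel '[[[1,0,0,-0.002,0,-0.0014,0],[1,0,0,-0.013,0,-0.0025,0],[1,0.001,0,-0.037,0,-0.0028,0],[1,0.001,0,-0.072,0,-0.0024,0],[1,0.002,0,-0.112,0,-0.0018,0]]]' >/dev/null
python3 - <<'E'
import json
S=json.load(open("log.json"));S["T"][1][1]=19.9;json.dump(S,open("log.json","w"))
E
python3 ctl.py 2 5
```

```text
t 14.43 alpha -0.006 rate 0.072 d -0.0012 res [ 0. -0. -0.  0.] meas [-0.011 -0.013 -0.01 ]
pose [502.8 256.9 109.1] psi 0.075 pitch -0.002 beta -0.004 cmd 0.008 F [-0.2  0.7 -7.8] grip 123 w 0.497
plan b [ 0.002 -0.004 -0.005 -0.004  0.     0.005  0.008  0.011] a [0.003 0.013 0.012 0.006 0.002 0.    0.   ]
[[[1,0.0,0.0,-0.063,0.0,0.001,0.0],[1,0.0,0.0,-0.085,0.0,0.0019,0.0],[1,0.0,0.0,-0.094,0.0,0.0021,0.0],[1,0.0,0.0,-0.095,0.0,0.0018,0.0],[1,0.001,0.0,-0.095,0.0,0.0012,0.0]]]
```

```bash
python3 -m handwheel '[[[1,0,0,-0.063,0,0.001,0],[1,0,0,-0.085,0,0.0019,0],[1,0,0,-0.094,0,0.0021,0],[1,0,0,-0.095,0,0.0018,0],[1,0.001,0,-0.095,0,0.0012,0]]]' >/dev/null
python3 ctl.py 1 5
```

```text
t 15.10 alpha 0.000 rate -0.051 d -0.0015 res [-0.  0. -0.  0.] meas [-0.013 -0.01   0.002]
pose [502.2 256.3 121.8] psi 0.075 pitch 0.000 beta -0.012 cmd 0.000 F [ 1.1 -0.4 -7.9] grip 123 w 0.500
plan b [0.009 0.016 0.02  0.021 0.02  0.018 0.016 0.015] a [-0.007 -0.015 -0.012 -0.005 -0.001 -0.    -0.   ]
[[[1,0.007,0.003,0.0,0.0,-0.0013,0.0001],[1,0.019,0.007,0.0,0.0,-0.0025,0.0002],[1,0.038,0.014,0.001,0.0,-0.0032,0.0004],[1,0.067,0.024,0.001,0.0,-0.0033,0.0006],[1,0.105,0.038,0.001,0.0,-0.003,0.001]]]
```

```bash
python3 -m handwheel '[[[1,0.007,0.003,0,0,-0.0013,0.0001],[1,0.019,0.007,0,0,-0.0025,0.0002],[1,0.038,0.014,0.001,0,-0.0032,0.0004],[1,0.067,0.024,0.001,0,-0.0033,0.0006],[1,0.105,0.038,0.001,0,-0.003,0.001]]]' >/dev/null
python3 ctl.py 1 5
```

```text
t 15.78 alpha 0.005 rate 0.069 d -0.0010 res [ 0. -0.  0. -0.] meas [-0.01   0.002  0.002]
pose [497.5 239.3 122.2] psi 0.068 pitch 0.000 beta 0.006 cmd 0.020 F [-0.9 -0.  -7.9] grip 123 w 0.499
plan b [0.012 0.006 0.004 0.005 0.007 0.009 0.01  0.01 ] a [0.014 0.022 0.017 0.007 0.002 0.    0.   ]
[[[1,0.072,0.026,0.0,0.0,0.0011,0.0006],[1,0.137,0.049,0.0,0.0,0.0021,0.0012],[1,0.213,0.075,-0.001,0.0,0.0024,0.0019],[1,0.299,0.106,-0.001,0.0,0.0023,0.0027],[1,0.396,0.14,-0.002,0.0,0.0019,0.0035]]]
```

Working very well; continue.

```bash
python3 -m handwheel '[[[1,0.072,0.026,0,0,0.0011,0.0006],[1,0.137,0.049,0,0,0.0021,0.0012],[1,0.213,0.075,-0.001,0,0.0024,0.0019],[1,0.299,0.106,-0.001,0,0.0023,0.0027],[1,0.396,0.14,-0.002,0,0.0019,0.0035]]]' >/dev/null
python3 ctl.py 1 5
```

```text
t 16.45 alpha 0.008 rate -0.056 d -0.0012 res [ 0. -0.  0.] meas [0.002 0.002 0.011]
pose [480.2 177.1 122.2] psi 0.045 pitch 0.000 beta -0.006 cmd 0.007 F [-0.8 -1.  -7.8] grip 123 w 0.495
plan b [0.011 0.014 0.015 0.013 0.01  0.007 0.004 0.002] a [ 0.001 -0.008 -0.007 -0.004 -0.001 -0.    -0.   ]
[[[1,0.152,0.051,0.001,0.0,-0.0006,0.0014],[1,0.272,0.09,0.001,0.0,-0.0011,0.0025],[1,0.399,0.132,0.002,0.0,-0.0012,0.0036],[1,0.532,0.176,0.003,0.0,-0.0009,0.0048],[1,0.67,0.221,0.004,0.0,-0.0004,0.0061]]]
```

```bash
python3 -m handwheel '[[[1,0.152,0.051,0.001,0,-0.0006,0.0014],[1,0.272,0.09,0.001,0,-0.0011,0.0025],[1,0.399,0.132,0.002,0,-0.0012,0.0036],[1,0.532,0.176,0.003,0,-0.0009,0.0048],[1,0.67,0.221,0.004,0,-0.0004,0.0061]]]' >/dev/null
python3 ctl.py 1 5
```

```text
t 17.12 alpha 0.013 rate 0.069 d -0.0004 res [ 0. -0.  0.] meas [0.002 0.011 0.01 ]
pose [451.4  74.5 122.1] psi 0.006 pitch 0.000 beta -0.005 cmd 0.010 F [ 0.  -0.2 -8.5] grip 123 w 0.497
plan b [-0.    -0.009 -0.013 -0.013 -0.01  -0.008 -0.007 -0.007] a [0.022 0.03  0.021 0.009 0.002 0.    0.   ]
[[[1,0.202,0.058,0.0,0.0,0.0016,0.0018],[1,0.349,0.101,0.001,-0.0001,0.003,0.0031],[1,0.496,0.143,0.001,-0.0001,0.0037,0.0044],[1,0.642,0.185,0.002,-0.0001,0.0036,0.0057],[1,0.785,0.226,0.002,-0.0001,0.0032,0.0069]]]
```

```bash
python3 -m handwheel '[[[1,0.202,0.058,0,0,0.0016,0.0018],[1,0.349,0.101,0.001,-0.0001,0.003,0.0031],[1,0.496,0.143,0.001,-0.0001,0.0037,0.0044],[1,0.642,0.185,0.002,-0.0001,0.0036,0.0057],[1,0.785,0.226,0.002,-0.0001,0.0032,0.0069]]]' >/dev/null
python3 ctl.py 1 5
python3 - <<'E'
from ctl import *
o=bot.get_obs();im=bot.capture("scene")[:,:,::-1];cv2.imwrite("pics/s4.png",im);g=proj("scene",lampW(o,0,L))[0]
px=lamp_px(im,g,thr=66,rad=40);print(g,px, px and phi_from(o,px[1],L,"scene")+tilt(o)[2])
E
```

```text
t 17.80 alpha 0.024 rate -0.040 d -0.0003 res [-0. -0.  0.] meas [0.011 0.01  0.026]
pose [418.4 -43.3 122.3] psi -0.037 pitch 0.000 beta -0.024 cmd -0.010 F [ 0.1 -0.5 -8.6] grip 123 w 0.497
plan b [-0.011 -0.011 -0.01  -0.01  -0.01  -0.011 -0.012 -0.013] a [ 0.019  0.009  0.003  0.    -0.    -0.    -0.   ]
[[[1,0.195,0.047,0.005,-0.0001,0.0001,0.0017],[1,0.328,0.079,0.008,-0.0001,0.0001,0.0029],[1,0.453,0.109,0.011,-0.0001,0.0,0.004],[1,0.57,0.137,0.013,-0.0001,0.0,0.005],[1,0.678,0.163,0.016,-0.0002,0.0,0.006]]]
[307.93886709 141.28586783] (np.float64(6.481327837320517), (np.float64(303.2063492063492), np.float64(145.71428571428572)), np.int32(189)) 0.034493229646139614
```

```bash
cp cmd_b.json cmd.json; cp log_b.json log.json; python3 ctl.py 0 5
```

```text
t 17.85 alpha 0.022 rate -0.040 d -0.0003 res [-0. -0.  0.] meas [0.011 0.01  0.026]
pose [418.9 -42.3 122.2] psi -0.038 pitch -0.000 beta -0.024 cmd -0.010 F [ 0.  -0.3 -7.4] grip 123 w 0.502
plan b [-0.011 -0.011 -0.01  -0.01  -0.011 -0.011 -0.012 -0.013] a [ 0.017  0.008  0.002  0.    -0.    -0.    -0.   ]
[[[1,0.249,0.06,0.006,-0.0001,0.0001,0.0022],[1,0.379,0.091,0.009,-0.0001,0.0001,0.0034],[1,0.501,0.121,0.012,-0.0001,0.0,0.0044],[1,0.615,0.148,0.014,-0.0001,0.0,0.0054],[1,0.719,0.173,0.017,-0.0002,0.0001,0.0063]]]
```

```bash
python3 -m handwheel '[[[1,0.249,0.06,0.006,-0.0001,0.0001,0.0022],[1,0.379,0.091,0.009,-0.0001,0.0001,0.0034],[1,0.501,0.121,0.012,-0.0001,0,0.0044],[1,0.615,0.148,0.014,-0.0001,0,0.0054],[1,0.719,0.173,0.017,-0.0002,0.0001,0.0063]]]' >/dev/null
python3 ctl.py 1 5 scene
```

```text
t 18.52 alpha 0.001 rate -0.011 d -0.0003 res [ 0. -0.  0.] meas [0.01  0.026 0.002]
pose [ 389.1 -149.   122.1] psi -0.076 pitch 0.001 beta -0.025 cmd -0.011 F [-1.   0.1 -8.1] grip 123 w 0.498
plan b [-0.012 -0.013 -0.013 -0.013 -0.012 -0.011 -0.01  -0.008] a [ 0.    -0.    -0.001 -0.001 -0.001  0.     0.   ]
[[[1,0.129,0.026,0.003,0.0,0.0001,0.0012],[1,0.207,0.042,0.005,0.0,0.0003,0.0019],[1,0.274,0.055,0.006,0.0,0.0003,0.0024],[1,0.33,0.066,0.008,0.0,0.0003,0.0029],[1,0.375,0.075,0.009,0.0,0.0002,0.0033]]]
```

```bash
python3 -m handwheel '[[[1,0.129,0.026,0.003,0,0.0001,0.0012],[1,0.207,0.042,0.005,0,0.0003,0.0019],[1,0.274,0.055,0.006,0,0.0003,0.0024],[1,0.33,0.066,0.008,0,0.0003,0.0029],[1,0.375,0.075,0.009,0,0.0002,0.0033]]]' >/dev/null
python3 ctl.py 1 5 scene
```

```text
t 19.20 alpha 0.037 rate 0.093 d 0.0011 res [-0.  0. -0.] meas [0.026 0.002 0.032]
pose [ 374.1 -203.4  122. ] psi -0.096 pitch -0.000 beta -0.026 cmd -0.012 F [-0.5 -0.2 -8.4] grip 123 w 0.496
plan b [-0.024 -0.031 -0.03  -0.023 -0.015 -0.008 -0.003 -0.   ] a [0.048 0.053 0.035 0.015 0.004 0.001 0.001]
[[[1,0.044,0.008,0.001,-0.0001,0.0019,0.0004],[1,0.065,0.012,0.001,-0.0001,0.003,0.0006],[1,0.077,0.014,0.002,-0.0001,0.0029,0.0007],[1,0.083,0.015,0.002,-0.0001,0.0018,0.0007],[1,0.085,0.015,0.002,-0.0001,0.0004,0.0007]]]
```

```bash
python3 -m handwheel '[[[1,0.044,0.008,0.001,-0.0001,0.0019,0.0004],[1,0.065,0.012,0.001,-0.0001,0.003,0.0006],[1,0.077,0.014,0.002,-0.0001,0.0029,0.0007],[1,0.083,0.015,0.002,-0.0001,0.0018,0.0007],[1,0.085,0.015,0.002,-0.0001,0.0004,0.0007]]]' >/dev/null
python3 - <<'E'
import cv2
from bench import bot
cv2.imwrite("pics/t5.png",bot.capture("top")[:,:,::-1]);print(bot.get_obs()["ee_pos"])
E
python3 ctl.py 2 5 scene
```

```text
[ 370.99628895 -215.03733596  122.17414133]
t 19.98 alpha -0.003 rate -0.171 d 0.0004 res [-0.  0. -0.  0.] meas [0.032 0.012 0.005]
pose [ 370.9 -215.1  122.2] psi -0.100 pitch 0.000 beta -0.028 cmd -0.015 F [-0.2 -0.5 -8.1] grip 123 w 0.501
plan b [ 0.003  0.017  0.022  0.019  0.013  0.006  0.001 -0.002] a [-0.025 -0.047 -0.036 -0.016 -0.004 -0.001 -0.001]
[[[1,0.0,0.0,0.0,0.0,-0.0028,0.0],[1,0.0,0.0,0.0,0.0,-0.0051,0.0],[1,0.0,0.0,0.0,0.0,-0.0059,0.0],[1,0.0,0.0,0.0,0.0,-0.0054,0.0],[1,0.0,0.0,0.0,0.0,-0.0043,0.0]]]
```

```bash
python3 -m handwheel '[[[1,0,0,0,0,-0.0028,0],[1,0,0,0,0,-0.0051,0],[1,0,0,0,0,-0.0059,0],[1,0,0,0,0,-0.0054,0],[1,0,0,0,0,-0.0043,0]]]' >/dev/null
python3 ctl.py 1 5 scene
python3 - <<'E'
from h import *
im=cv2.imread("pics/t5.png");im=cv2.convertScaleAbs(im,alpha=1.8,beta=10)
im2=cv2.imread("pics/s4.png")
ps=np.array([555,-233.5,-.10]);pf=np.array([371+80*np.cos(-.1),-215+80*np.sin(-.1),-.1])
x0,y0,x1,y1=380,140,560,340;s=3
c=cv2.resize(im[y0:y1,x0:x1],None,fx=s,fy=s,interpolation=cv2.INTER_CUBIC)
def d(P,p,col):
    q=((proj("top",place(p,P))-[x0,y0]+.5)*s-.5);cv2.polylines(c,[np.round(q*8).astype(int)],True,col,1,cv2.LINE_AA,3)
d(rect(133,73,18),ps,(0,255,0));d(rect(120,60,74.7+14),pf,(0,0,255))
for k in(-1,1):d(np.array([[28,52*k,208],[58,26*k,208],[128,26*k,208],[58,26*k,208]]),ps,(255,0,255))
cv2.imwrite("pics/ov5.png",c)
E
```

```text
t 20.65 alpha -0.045 rate 0.058 d -0.0000 res [-0.  0. -0.  0.] meas [ 0.012  0.005 -0.047]
pose [ 370.9 -215.   122. ] psi -0.100 pitch 0.000 beta -0.002 cmd 0.013 F [ 0.4 -0.4 -7.7] grip 123 w 0.496
plan b [ 0.01   0.007  0.003  0.    -0.001 -0.001 -0.001 -0.001] a [-0.037 -0.019 -0.006 -0.002 -0.    -0.    -0.   ]
[[[1,0.0,0.0,0.0,0.0,0.0003,0.0],[1,0.0,0.0,0.0,0.0,0.0009,0.0],[1,0.0,0.0,0.0,0.0,0.0015,0.0],[1,0.0,0.0,0.0,0.0,0.0019,0.0],[1,0.0,0.0,0.0,0.0,0.0021,0.0]]]
```

View pics/ov5.png

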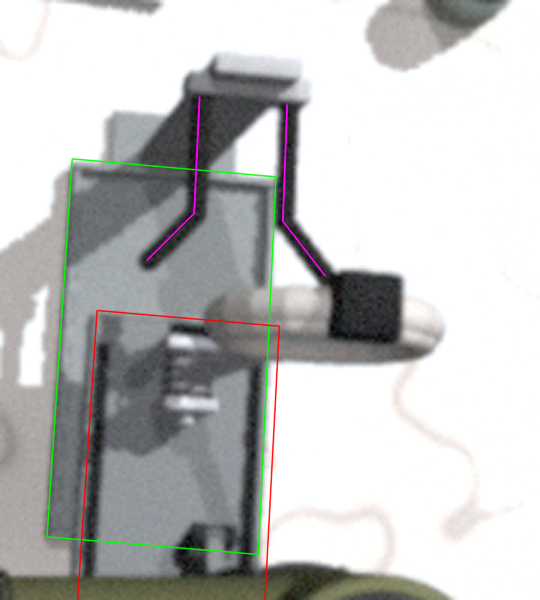

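```bash
cp cmd_b.json cmd.json
python3 - <<'E'
from mv import *
S=json.load(open("log_b.json"));p,R=load();p=p.tolist();print(p)
S["T"]=[[20.65,23.65,p,[475.2,-227.5,122.],-.10,-.10]];json.dump(S,open("log.json","w"))
E
python3 ctl.py 0 5 scene
```

```text
[371.05287988981695, -215.0021956040343, 121.98830767326585]
t 20.65 alpha -0.044 rate 0.080 d 0.0012 res [-0.     0.001 -0.001  0.   ] meas [ 0.012  0.005 -0.047]
pose [ 370.9 -215.   122. ] psi -0.100 pitch 0.000 beta -0.002 cmd 0.013 F [ 0.4 -0.4 -7.7] grip 123 w 0.496
plan b [ 0.008  0.002 -0.002 -0.005 -0.005 -0.004 -0.003 -0.002] a [-0.033 -0.012 -0.001  0.001  0.    -0.    -0.   ]
[[[1,0.0,0.0,0.0,0.0,0.0007,0.0],[1,0.0,-0.004,0.0,0.0,0.0016,0.0],[1,0.0,-0.011,0.0,0.0,0.0023,0.0],[1,0.0,-0.025,0.0,0.0,0.0027,0.0],[1,0.001,-0.045,0.0,0.0,0.0028,0.0]]]
```

```bash
python3 -m handwheel '[[[1,0,0,0,0,0.0007,0],[1,0,-0.004,0,0,0.0016,0],[1,0,-0.011,0,0,0.0023,0],[1,0,-0.025,0,0,0.0027,0],[1,0.001,-0.045,0,0,0.0028,0]]]' >/dev/null
python3 ctl.py 1 5 scene
```

```text
t 21.32 alpha -0.053 rate -0.120 d -0.0007 res [-0.  0. -0.  0.] meas [ 0.005 -0.047 -0.048]
pose [ 378.1 -215.9  122.1] psi -0.100 pitch -0.000 beta -0.018 cmd -0.005 F [ 0.1 -0.5 -8.4] grip 123 w 0.495
plan b [ 0.015  0.029  0.031  0.025  0.016  0.008  0.002 -0.001] a [-0.068 -0.076 -0.05  -0.021 -0.005 -0.001 -0.001]
[[[1,0.001,-0.04,0.0,0.0,-0.0031,0.0],[1,0.001,-0.077,0.0,0.0,-0.0054,0.0],[1,0.002,-0.119,0.0,0.0,-0.0058,0.0],[1,0.003,-0.167,0.0,0.0,-0.0048,0.0],[1,0.004,-0.218,0.0,0.0,-0.0034,0.0]]]
```

```bash
python3 -m handwheel '[[[1,0.001,-0.04,0,0,-0.0031,0],[1,0.001,-0.077,0,0,-0.0054,0],[1,0.002,-0.119,0,0,-0.0058,0],[1,0.003,-0.167,0,0,-0.0048,0],[1,0.004,-0.218,0,0,-0.0034,0]]]' >/dev/null
python3 ctl.py 2 4 scene
```

```text
t 22.05 alpha -0.042 rate 0.128 d -0.0009 res [-0.  0. -0.  0.] meas [-0.048 -0.054 -0.049]
pose [ 410.7 -219.6  121.8] psi -0.099 pitch 0.001 beta 0.002 cmd 0.016 F [-0.1  0.3 -7.9] grip 123 w 0.498
plan b [ 0.009  0.001 -0.004 -0.005 -0.004 -0.002 -0.     0.001] a [-0.026 -0.002  0.006  0.004  0.001  0.     0.   ]
[[[1,0.002,-0.098,0.0,0.0,0.0012,0.0],[1,0.003,-0.152,0.0,0.0,0.0024,0.0],[1,0.004,-0.204,0.0,0.0,0.0032,0.0],[1,0.005,-0.253,0.0,0.0,0.0034,0.0]]]
```

```bash
python3 -m handwheel '[[[1,0.002,-0.098,0,0,0.0012,0],[1,0.003,-0.152,0,0,0.0024,0],[1,0.004,-0.204,0,0,0.0032,0],[1,0.005,-0.253,0,0,0.0034,0]]]' >/dev/null
python3 ctl.py 2 4 scene
```

```text
t 22.65 alpha 0.003 rate -0.002 d -0.0010 res [-0.     0.    -0.001  0.001] meas [-0.049  0.003  0.002]
pose [ 448.2 -224.2  121.9] psi -0.100 pitch 0.000 beta -0.018 cmd -0.005 F [-0.4  0.6 -8.2] grip 123 w 0.497
plan b [-0.002  0.001  0.003  0.004  0.004  0.003  0.002  0.002] a [ 0.001 -0.003 -0.004 -0.002 -0.    -0.    -0.   ]
[[[1,0.002,-0.077,0.0,0.0,-0.0005,0.0],[1,0.002,-0.111,0.0,0.0,-0.0011,0.0],[1,0.003,-0.138,0.0,0.0,-0.0014,0.0],[1,0.003,-0.158,0.0,0.0,-0.0015,0.0]]]
```

Upright and at the fork's mouth; going in.

```bash
python3 -m handwheel '[[[1,0.002,-0.077,0,0,-0.0005,0],[1,0.002,-0.111,0,0,-0.0011,0],[1,0.003,-0.138,0,0,-0.0014,0],[1,0.003,-0.158,0,0,-0.0015,0]]]' >/dev/null
python3 - <<'E'
import json
S=json.load(open("log.json"));T=S["T"];a=T[0][3];S["T"]=[T[0],[23.65,25.65,a,[475.2,-227.5,62.],-.10,-.10]];json.dump(S,open("log.json","w"))
E
python3 ctl.py 2 4 scene
```

```text
t 23.25 alpha 0.007 rate 0.032 d -0.0005 res [-0.001  0.001  0.    -0.   ] meas [0.002 0.004 0.005]
pose [ 471.5 -227.1  122. ] psi -0.100 pitch 0.000 beta -0.009 cmd 0.004 F [-0.3 -0.4 -8. ] grip 124 w 0.502
plan b [-0.001 -0.004 -0.005 -0.004 -0.003 -0.001  0.001  0.001] a [0.011 0.015 0.01  0.005 0.001 0.    0.   ]
[[[1,0.001,-0.02,0.0,0.0,0.0008,0.0],[1,0.001,-0.024,0.0,0.0,0.0014,0.0],[1,0.001,-0.025,0.0,0.0,0.0015,0.0],[1,0.001,-0.025,0.0,0.0,0.0014,0.0]]]
```

```bash
python3 -m handwheel '[[[1,0.001,-0.02,0,0,0.0008,0],[1,0.001,-0.024,0,0,0.0014,0],[1,0.001,-0.025,0,0,0.0015,0],[1,0.001,-0.025,0,0,0.0014,0]]]' >/dev/null
python3 - <<'E'
from h import *
a=bot.capture("top")[:,:,::-1];b=bot.capture("scene")[:,:,::-1]
cv2.imwrite("pics/t6.png",a);cv2.imwrite("pics/s6.png",b)
r=lambda i,x0,y0,x1,y1,w:cv2.resize(cv2.convertScaleAbs(i[y0:y1,x0:x1],alpha=1.5),(w,600),interpolation=cv2.INTER_CUBIC)
cv2.imwrite("pics/v6.png",np.hstack([r(a,380,140,530,340,450)[:, :380],r(b,180,190,350,430,420)]))
E
python3 ctl.py 2 4 scene
```

```text
t 23.95 alpha 0.017 rate -0.015 d -0.0002 res [ 0. -0.  0. -0.] meas [0.005 0.018 0.018]
pose [ 475.  -227.6  122.1] psi -0.100 pitch 0.000 beta -0.018 cmd -0.004 F [-1.1  0.5 -8.5] grip 123 w 0.497
plan b [-0.004 -0.003 -0.001 -0.     0.     0.001  0.001  0.001] a [0.015 0.008 0.003 0.001 0.    0.    0.   ]
[[[1,-0.001,0.0,0.027,0.0,-0.0001,0.0],[1,-0.001,0.0,0.053,0.0,-0.0003,0.0],[1,-0.002,0.0,0.086,0.0,-0.0005,0.0],[1,-0.002,0.0,0.127,0.0,-0.0007,0.0]]]
```

View pics/v6.png

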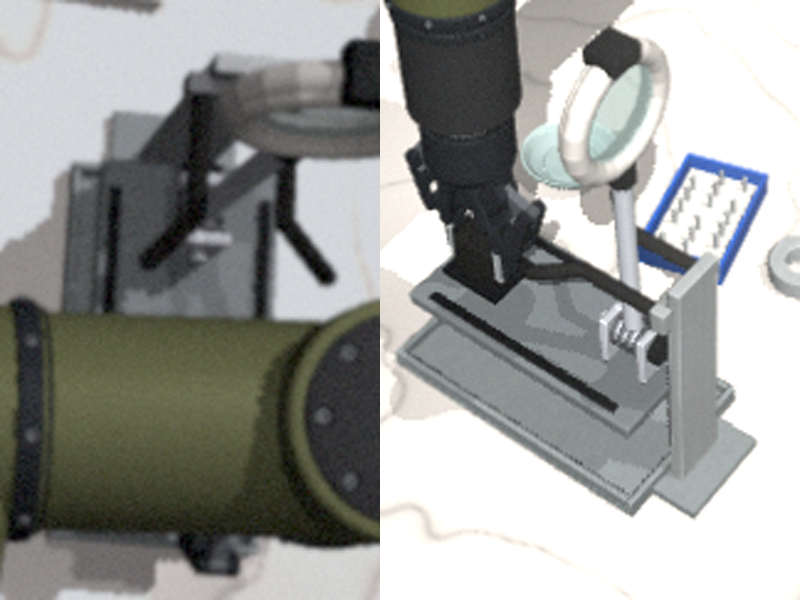

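```bash
python3 -m handwheel '[[[1,-0.001,0,0.027,0,-0.0001,0],[1,-0.001,0,0.053,0,-0.0003,0],[1,-0.002,0,0.086,0,-0.0005,0],[1,-0.002,0,0.127,0,-0.0007,0]]]' >/dev/null
python3 ctl.py 2 4 scene
python3 - <<'E'
from h import *
ps=np.array([555,-233.5,-.10]);pf=np.array([475+79.6,-227.5-8,-.1])
print("tray near,left",proj("scene",place(ps,[[133,-73,18],[-133,-73,18]])).round(1).tolist())
print("foot top z88.7",proj("scene",place(pf,[[120,-60,88.7],[-120,-60,88.7]])).round(1).tolist())
for d in([5,0],[0,5]):print(d,(proj("scene",place(pf+[*d,0],[[120,-60,88.7]]))-proj("scene",place(pf,[[120,-60,88.7]]))).round(2))
E
```

```text
t 24.55 alpha 0.010 rate -0.001 d 0.0000 res [ 0. -0.  0. -0.] meas [0.018 0.01  0.01 ]
pose [ 474.4 -227.4  101.8] psi -0.100 pitch 0.002 beta -0.013 cmd -0.000 F [-0.2 -0.2 -8.6] grip 123 w 0.502
plan b [-0.002 -0.003 -0.003 -0.002 -0.001 -0.001 -0.     0.   ] a [0.01  0.008 0.005 0.002 0.    0.    0.   ]
[[[1,-0.002,0.0,0.082,0.0,0.0003,0.0],[1,-0.002,0.0,0.128,0.0,0.0004,0.0],[1,-0.003,0.0,0.171,0.0,0.0004,0.0],[1,-0.003,0.0,0.208,0.0,0.0003,0.0]]]
tray near,left [[281.3, 390.3], [185.2, 329.1]]
foot top z88.7 [[278.2, 362.5], [188.5, 307.4]]
[5, 0] [[2.18 1.06]]
[0, 5] [[ 1.37 -1.83]]
```

```bash
python3 -m handwheel '[[[1,-0.002,0,0.082,0,0.0003,0],[1,-0.002,0,0.128,0,0.0004,0],[1,-0.003,0,0.16,0,0.0004,0],[1,-0.003,0,0.17,0,0.0003,0]]]'
python3 - <<'E'
from mv import *
S=json.load(open("log.json"));p,R=load();p=p+R@np.array([0,0,-.038])*150;save(p,R);t=float(bot.get_obs()["time_s"]);print(p)
S["T"]=[[t,t+1,p.tolist(),p.tolist(),-.1,-.1]];json.dump(S,open("log.json","w"))
b=bot.capture("scene")[:,:,::-1];cv2.imwrite("pics/s7.png",b)
cv2.imwrite("pics/v7.png",cv2.resize(cv2.convertScaleAbs(b[280:400,180:320],alpha=1.5),(700,600),interpolation=cv2.INTER_CUBIC))
E
python3 ctl.py 2 4 scene
```

```text
time_s: 25.05
ee_pos: [474.9, -227.4, 77.1]
tcp_rot: [-0.671, 0.742, -0.005, -0.006]
force: [-0.2, -0.1, -7.9]
width: 0.499
grip_force: 123.3
[ 475.17304394 -227.43828928   77.4289656 ]
t 25.20 alpha 0.005 rate -0.018 d 0.0000 res [ 0.    -0.    -0.001  0.001] meas [0.01  0.007 0.005]
pose [ 475.2 -227.5   77.8] psi -0.100 pitch -0.000 beta -0.015 cmd -0.002 F [-0.4  0.5 -6.6] grip 123 w 0.498
plan b [-0.001  0.     0.001  0.001  0.001  0.     0.    -0.   ] a [ 0.002 -0.001 -0.002 -0.001 -0.    -0.    -0.   ]
[[[1,0.0,0.0,0.0,0.0,-0.0002,0.0],[1,0.0,0.0,0.0,0.0,-0.0004,0.0],[1,0.0,0.0,0.0,0.0,-0.0005,0.0],[1,0.0,0.0,0.0,0.0,-0.0005,0.0]]]
```

View pics/v7.png

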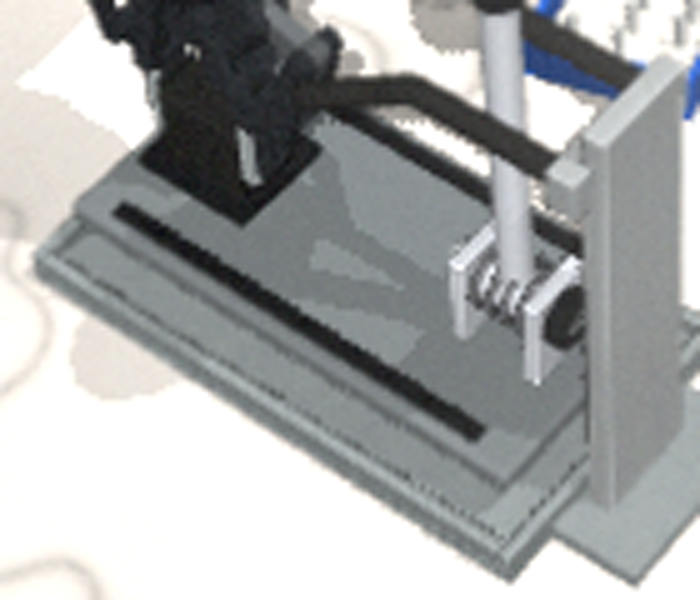

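```bash
python3 -m handwheel '[[[1,0,0,0,0,-0.0002,0],[1,0,0,0,0,-0.0004,0],[1,0,0,0,0,-0.0005,0],[1,0,0,0,0,-0.0005,0]]]' >/dev/null
python3 ctl.py 2 4 scene
python3 - <<'E'
from h import *
c=lambda u,v:((u+.5)/5-.5+180,(v+.5)/5-.5+280)
Rz=Rn.from_euler("z",.1).as_matrix()
P=dict(fn_top=(c(503,476),44),fn_bot=(c(505,492),30),fl_top=(c(76,203),44),fl_bot=(c(78,224),30),tn=(c(508,556),18),tl=(c(36,252),18),tnb=(c(508,580),0),tlb=(c(38,275),0))
for k,(q,z) in P.items():print(k,(Rz@(atz("scene",q,z)-[555,-233.5,0])).round(1))
E
```

```text
t 25.80 alpha 0.006 rate 0.020 d 0.0003 res [-0.001  0.001  0.    -0.   ] meas [0.005 0.004 0.005]
pose [ 475.  -227.5   77.5] psi -0.100 pitch 0.000 beta -0.012 cmd 0.001 F [-0.3  0.  -7.5] grip 123 w 0.495
plan b [-0.002 -0.004 -0.005 -0.004 -0.003 -0.002 -0.001 -0.   ] a [0.008 0.01  0.007 0.003 0.001 0.    0.   ]
[[[1,0.0,0.0,0.0,0.0,0.0005,0.0],[1,0.0,0.0,0.0,0.0,0.0009,0.0],[1,0.0,0.0,0.0,0.0,0.0009,0.0],[1,0.0,0.0,0.0,0.0,0.0008,0.0]]]
fn_top [120.2 -58.8  44. ]
fn_bot [119.3 -57.   30. ]
fl_top [-115.7  -56.    44. ]
fl_bot [-116.3  -56.6   30. ]
tn [133.6 -74.1  18. ]
tl [-128.4  -72.7   18. ]
tnb [132.8 -74.1   0. ]
tlb [-130.8  -72.5    0. ]
```

```bash
cp cmd_b.json cmd.json
python3 - <<'E'
from mv import *
S=json.load(open("log_b.json"));p,R=load();p=p.tolist();a=[474.9,-230.4,70.]
S["T"]=[[25.8,27.0,p,a,-.1,-.1],[27.0,28.6,a,a[:2]+[58.],-.1,-.1]];json.dump(S,open("log.json","w"))
E
python3 ctl.py 0 5 scene
```

```text
t 25.80 alpha 0.006 rate 0.020 d 0.0003 res [-0.001  0.001  0.    -0.   ] meas [0.005 0.004 0.005]
pose [ 475.  -227.5   77.5] psi -0.100 pitch 0.000 beta -0.012 cmd 0.001 F [-0.3  0.  -7.5] grip 123 w 0.495
plan b [-0.001 -0.003 -0.004 -0.003 -0.003 -0.002 -0.001 -0.001] a [0.008 0.01  0.006 0.002 0.    0.    0.   ]
[[[1,0.0,0.0,0.0,0.0,0.0004,0.0],[1,0.001,0.0,0.003,0.0,0.0007,0.0],[1,0.003,0.0,0.009,0.0,0.0008,0.0],[1,0.007,0.0,0.017,0.0,0.0007,0.0],[1,0.01,0.0,0.027,0.0,0.0006,0.0]]]
```

```bash
python3 -m handwheel '[[[1,0,0,0,0,0.0004,0],[1,0.001,0,0.003,0,0.0007,0],[1,0.003,0,0.009,0,0.0008,0],[1,0.007,0,0.017,0,0.0007,0],[1,0.01,0,0.027,0,0.0006,0]]]' >/dev/null
python3 ctl.py 2 5 scene
```

```text
t 26.52 alpha -0.020 rate -0.078 d -0.0004 res [ 0.    -0.001  0.001 -0.001] meas [ 0.005 -0.014 -0.015]
pose [ 474.7 -229.    73.2] psi -0.100 pitch 0.001 beta -0.016 cmd -0.003 F [ 0.3 -0.1 -8. ] grip 123 w 0.497
plan b [ 0.006  0.013  0.014  0.011  0.007  0.004  0.001 -0.   ] a [-0.029 -0.034 -0.023 -0.01  -0.002 -0.    -0.   ]
[[[1,0.006,0.0,0.015,0.0,-0.0014,0.0],[1,0.008,0.0,0.02,0.0,-0.0025,0.0],[1,0.009,0.0,0.023,0.0,-0.0027,0.0],[1,0.009,0.0,0.023,0.0,-0.0023,0.0],[1,0.009,0.0,0.023,0.0,-0.0016,0.0]]]
```

```bash
python3 -m handwheel '[[[1,0.006,0,0.015,0,-0.0014,0],[1,0.008,0,0.02,0,-0.0025,0],[1,0.009,0,0.023,0,-0.0027,0],[1,0.009,0,0.023,0,-0.0023,0],[1,0.009,0,0.023,0,-0.0016,0]]]' >/dev/null
python3 ctl.py 2 5 scene
```

```text
t 27.25 alpha -0.009 rate 0.084 d -0.0001 res [ 0.001 -0.001  0.    -0.   ] meas [-0.015 -0.017 -0.012]
pose [ 474.7 -230.3   70. ] psi -0.100 pitch 0.000 beta -0.006 cmd 0.007 F [-0.9  0.1 -8.3] grip 123 w 0.496
plan b [ 0.    -0.005 -0.008 -0.007 -0.005 -0.002 -0.001  0.001] a [0.002 0.014 0.012 0.006 0.001 0.    0.   ]
[[[1,0.0,0.0,0.007,0.0,0.0011,0.0],[1,0.0,0.0,0.014,0.0,0.002,0.0],[1,0.0,0.0,0.024,0.0,0.0024,0.0],[1,0.0,0.0,0.035,0.0,0.0023,0.0],[1,0.0,0.0,0.047,0.0,0.002,0.0]]]
```

```bash
python3 -m handwheel '[[[1,0,0,0.007,0,0.0011,0],[1,0,0,0.014,0,0.002,0],[1,0,0,0.024,0,0.0024,0],[1,0,0,0.035,0,0.0023,0],[1,0,0,0.047,0,0.002,0]]]' >/dev/null
python3 - <<'E'
import json
S=json.load(open("log.json"));S["T"][-1][3][2]=57.5;a=S["T"][-1][3];S["T"].append([28.6,29.6,a,a[:2]+[54.8],-.1,-.1]);json.dump(S,open("log.json","w"))
E
python3 ctl.py 2 5 scene
```

```text
t 27.98 alpha -0.007 rate -0.072 d -0.0006 res [ 0.001 -0.001  0.001 -0.001] meas [-0.012 -0.001 -0.002]
pose [ 474.6 -230.4   62.7] psi -0.100 pitch 0.001 beta -0.018 cmd -0.005 F [-0.4  1.1 -8.3] grip 123 w 0.498
plan b [0.003 0.01  0.012 0.011 0.007 0.004 0.002 0.   ] a [-0.016 -0.025 -0.018 -0.008 -0.002 -0.    -0.   ]
[[[1,-0.001,0.0,0.021,0.0,-0.0014,0.0],[1,-0.001,0.0,0.029,0.0,-0.0025,0.0],[1,-0.001,0.0,0.034,0.0,-0.0028,0.0],[1,-0.001,0.0,0.036,0.0,-0.0025,0.0],[1,-0.001,0.0,0.036,0.0,-0.002,0.0]]]
```

```bash
python3 -m handwheel '[[[1,-0.001,0,0.021,0,-0.0014,0],[1,-0.001,0,0.029,0,-0.0025,0],[1,-0.001,0,0.034,0,-0.0028,0],[1,-0.001,0,0.036,0,-0.0025,0],[1,-0.001,0,0.036,0,-0.002,0]]]' >/dev/null
python3 ctl.py 2 5 scene
```

```text
t 28.70 alpha 0.003 rate 0.090 d -0.0001 res [ 0.001 -0.001  0.001 -0.001] meas [-0.002 -0.006 -0.001]
pose [ 474.8 -230.3   57.6] psi -0.100 pitch 0.000 beta -0.006 cmd 0.007 F [ 0.2  0.7 -8. ] grip 123 w 0.496
plan b [-0.002 -0.01  -0.012 -0.01  -0.007 -0.003 -0.001  0.001] a [0.014 0.026 0.019 0.009 0.002 0.    0.   ]
[[[1,0.0,0.0,0.002,0.0,0.0015,0.0],[1,0.0,0.0,0.004,0.0,0.0027,0.0],[1,0.0,0.0,0.008,0.0,0.0031,0.0],[1,0.0,0.0,0.012,0.0,0.0028,0.0],[1,0.0,0.0,0.016,0.0,0.0023,0.0]]]
```

```bash
python3 -m handwheel '[[[1,0,0,0.002,0,0.0015,0],[1,0,0,0.004,0,0.0027,0],[1,0,0,0.008,0,0.0031,0],[1,0,0,0.012,0,0.0026,0],[1,0,0,0.014,0,0.0018,0]]]'
python3 - <<'E'
from mv import *
o=bot.get_obs();from est import tilt
print(o["ee_pos"],tilt(o),o["force"],o["wrist_torque"])
E
```

```text
time_s: 29.32
ee_pos: [475.0, -230.6, 56.1]
tcp_rot: [-0.671, 0.742, -0.006, -0.006]
force: [-2.1, -0.6, -3.9]
width: 0.496
grip_force: 124.0
[ 475.00105348 -230.63130735   56.07777188] [-0.10001948 -0.00077687 -0.01707899] [-2.09952839 -0.63470049 -3.93104773] [ 0.15523032  1.05474541 -0.08655706]
```

```bash
python3 -m handwheel '[[[1,0,0,0.003,0,-0.0006,0],[1,0,0,0.006,0,-0.0006,0],[1,0,0,0.008,0,-0.0006,0],[1,0,0,0.008,0,-0.0006,0]]]'
python3 - <<'E'
from est import *
o=bot.get_obs()
print(o["ee_pos"],tilt(o),o["force"],o["wrist_torque"])
L=np.array([-.5,4.,294.5])
im=bot.capture("scene")[:,:,::-1];px=lamp_px(im,proj("scene",lampW(o,0,L))[0],thr=66,rad=40);print(px,px and phi_from(o,px[1],L,"scene")+tilt(o)[2])
E
```

```text
time_s: 29.82
ee_pos: [475.1, -230.9, 55.5]
tcp_rot: [-0.671, 0.742, -0.005, -0.005]
force: [-5.0, 0.7, 1.5]
width: 0.503
grip_force: 124.8
[ 475.05048457 -230.8704146    55.54901736] [-0.1000112  -0.00101564 -0.01404584] [-4.99547126  0.65314161  1.4801402 ] [0.42433017 1.68520852 0.03119978]
(np.float64(1.1858983635346014), (np.float64(276.4156862745098), np.float64(238.24705882352941)), np.int32(255)) -0.006226194466477866
```

```bash
python3 -m handwheel '[[[0.3,0,0,0,0,0,0],[-0.1,0,0,0,0,0,0],[-0.4,0,0,0,0,0,0],[-0.4,0,0,0,0,0,0],[-0.4,0,0,0,0,0,0]]]' 20
python3 -m handwheel '[[[-0.4,0,0,-0.05,0,0,0],[-0.4,0,0,-0.15,0,0,0],[-0.4,0,0,-0.3,0,0,0],[-0.4,0,0,-0.45,0,0,0],[-0.4,0,0,-0.6,0,0,0]]]'
```

```text
time_s: 30.5
ee_pos: [475.0, -230.4, 54.4]
tcp_rot: [-0.671, 0.742, -0.005, -0.005]
force: [0.7, 0.3, -0.7]
width: 0.702
grip_force: 0.0
time_s: 31.12
ee_pos: [475.1, -229.3, 146.5]
tcp_rot: [-0.671, 0.742, -0.005, -0.005]
force: [0.9, 0.3, 0.4]
width: 0.698
grip_force: 0.0
```

```bash
python3 -m handwheel '[[[-0.4,0,0.1,-0.3,0,0,0],[-0.4,0,0.2,-0.6,0,0,0],[-0.4,0,0.3,-0.7,0,0,0],[-0.4,0,0.3,-0.7,0,0,0],[-0.4,0,0.3,-0.7,0,0,0]]]'
for i in 1 2 3 4 5; do python3 -m handwheel '[[[-0.4,0,0,0,0,0,0],[-0.4,0,0,0,0,0,0],[-0.4,0,0,0,0,0,0],[-0.4,0,0,0,0,0,0],[-0.4,0,0,0,0,0,0]]]' >/dev/null; done
python3 - <<'E'
from h import *
a=bot.capture("top")[:,:,::-1];b=bot.capture("scene")[:,:,::-1]
b2=cv2.convertScaleAbs(b[130:430,150:420],alpha=1.4)
cv2.imwrite("pics/v8.png",np.hstack([cv2.resize(b2,(495,550),interpolation=cv2.INTER_CUBIC),cv2.resize(cv2.convertScaleAbs(a[130:360,280:400+0],alpha=1.6),(287,550))]))
cv2.imwrite("pics/s8.png",b)
E
```

```text
time_s: 31.75
ee_pos: [430.1, -223.1, 248.0]
tcp_rot: [-0.671, 0.741, -0.004, -0.005]
force: [-0.1, -0.2, -1.1]
width: 0.702
grip_force: 0.0
```

View pics/v8.png

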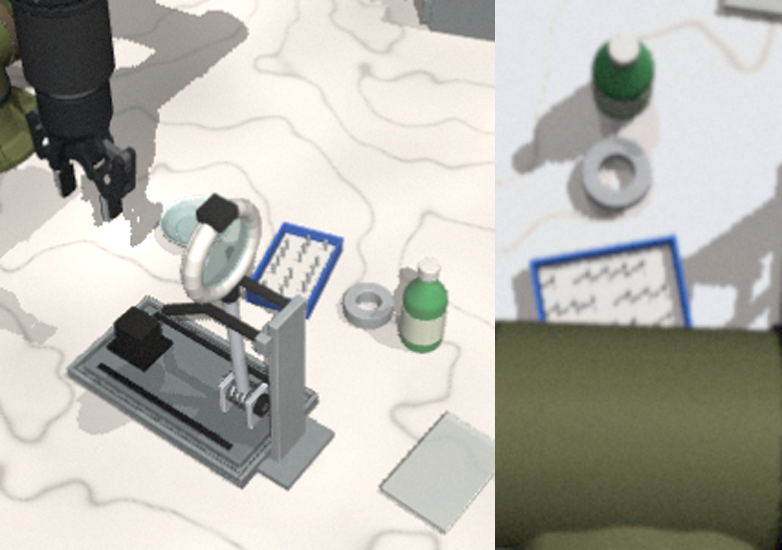

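The picture shows the foot flat in the tray (block at about (140,335) in the left panel). The mast rests between the prongs at about (237,325), the gripper is clear, and the bottle, ring, box and dish stand where they were. Handing in.

```bash
python3 -c "
from bench import bot
print(bot.finish_job())"
```

```text
the job is handed in; nothing more can be done
None
```

The magnifier is parked flat in the tray with its mast between the prongs, after about 5.8 s of balancing and an upright carry; the bystanders were left alone and the job was handed in at about 35 s. The first attempt to raise the mast fell back onto its starting side before the second succeeded.

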